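# Pack glass sample jars into a waste keg under extraction and lock its collar

## Robot

A 6-joint arm with a two-finger parallel gripper is mounted at the origin on the work surface. World frame = base frame: x ahead of the robot, y to its left, z up, the work surface at z = 0. Lengths are in m, angles in rad, forces in N, time in s.
With the tool pointing down it reaches from about 0.325 to 0.775 m from the base axis. Payload 9.3 kg.
Tool frame: the origin (TCP) lies at the very end of the fingers, on their centre line; the grasp point (between the pads) lies 19 mm behind it; z points along the fingers, y is the line along which they close (so a half turn about z gives the same grasp; the last joint's range is limited). The gripper opens to 85 mm and grips with 20 to 120 N. Pads are 22 mm wide; open, the fingers measure 114 mm over their backs; the gripper's body (76 mm by 85 mm) begins 54 mm behind the grasp point. The pads swing forward as they close: fully open they stand 13 mm farther back than shut.
Start: joints at [1.005, 0.259, 0.021, 1.334, 0, 1.418], TCP at [0.221, 0.504, 0.231] pointing down, gripper open.
Joint ranges: [-3.04, 3.04], [-0.91, 1.82], [-1.04, 1.36], [-1.92, 1.95], [-1.52, 1.45], [-3.14, 3.14]. Speed limits (rad/s): [2.22, 2.22, 2.79, 3.14, 3.14, 3.14].

## Interface

Orientations are given as [roll, pitch, yaw] about the fixed x, y, z axes, in that order (R = Rz(yaw) Ry(pitch) Rx(roll)).
In Python, from plant import get_obs, snapshot, job_done gives the robot as it stands.
- The arm moves only by the tool step_arm, never from a script. Its argument "series" is a list that holds one entry, the list of rows, each a list of 7 numbers: the shift along the tool's x, y, z in units of 0.5 m (1.0 is 0.5 m), then the turn, a rotation vector about the tool's x, y, z in units of pi rad (1.0 is pi rad), then the opening, from 0 (shut) to 1 (fully open). A call has exactly 10 rows; each row is the pose to reach, as a shift and turn from the pose commanded when the call began, along the tool's axes at that moment, turning the shorter way round; what a row does not reach only later rows make up. A row lasts 1/12 s, in which the tool goes at most 41.7 mm and 7.16 degrees, less where a joint would pass 70% of its speed; a pose out of reach is approached as far as the arm can. A call with a number of a shift or a turn outside -1 to 1 is refused whole. A call with a gripper value outside its range is refused whole. The fingers move at their own pace and stop on an object; "force" is the grip in N (left out, the last holds). Time passes only in rows, so rows that repeat a pose let the fingers close, or fill a call up. It gives the time, the measured TCP pose, the force, the opening and the grip force at its end, in the units of the state.
- get_obs(): the state, without advancing time (a new reading comes with each control period).
- snapshot(name): name is "scene" or "top"; returns a dict with "img" (420x560x3 uint8, red, green, blue), "camera_matrix" (3x3 intrinsics, pixels), "pose" (4x4, takes a point from camera to world coordinates). Camera axes: x right, y up, looking along -z (the intrinsics and any distortion apply to the point x, -y, -z); pixel columns grow to the right and rows downward; lengths in m; the calibration is good to about 2 mm. A picture is of the moment at which its call begins. There is no depth.
- job_done(): hands the job in; it is judged then, once.
The state is a dict: "time": time; "joints": joint angles; "dq": joint speeds; "effort": joint torques, N m; "ee_pos": TCP position; "orientation": TCP orientation; "wrist_force": force on the tool from outside, world axes, zero at the start; "torque": the same for the moment, N m; "width": finger opening in m; "grip_force": force on a finger pad.
Only numpy, scipy, OpenCV 4.12 (cv2) and the standard library are available. Lean on these libraries where they do the work, as an engineer would, in place of code of your own. Each camera call takes 0.05 s, during which the arm holds its last target. There are 200 camera calls.

## Task

Turn the extraction selector to high (the long mark), then stand every glass jar from the red tray upright in the keg, handling the glass gently and gripping no jar with more than 30 N. Then put the lid on the keg, turn the lock collar so that its lug lines up with the long locked mark, and finally set the selector back to low (the short mark). Leave the wash bottle and the beaker where they are.

Things in the scene. Friction and masses are not known exactly. Their poses are not given: they have to be found in the camera images.
- keg: Blue open steel keg, fixed upright: 170 mm outside, 160 mm inside diameter, rim 105 mm up, inner floor 6 mm up. Origin: centre of its underside, z up; its -x side faces the robot, turned up to 0.25 rad. A captive steel lock collar, 198 mm across, 78 to 105 mm up, surrounds its rim. Two white bars stick out of the side, long (locked) and short (unlocked).
- keg_floor (a point): Centre of the keg's inner floor, 6 mm above its underside.
- locked_mark (a point): Outer top end of the long white bar that marks locked: 8 mm wide, 48 to 60 mm above the keg's underside, below the collar, reaching 168 mm from the keg's axis, at pi - 0.55 rad about its z from its +x. The short bar (unlocked; 5 mm wide, reaching 148 mm) is at pi + 0.55 rad.
- collar (a joint): Turn of the collar about the keg's vertical axis, rad, clockwise from above positive: the lug is at angle pi + 0.55 - value about the keg's z from its +x; 0 is at the short mark, 1.1 at the long locked mark. Range -0.05 to 1.4 (the stop lies past the mark); starts at 0 to 0.3. Takes about 0.35 N m (3 N at the lug); stays where it is left.
- collar_lug (a point): Grip point in the collar's only lug, an upright steel fin pointing outwards: 14 mm thick, 95 to 138 mm from the keg's axis, 78 to 125 mm above its underside, black line on top. Point: 118 mm from the axis, 113 mm up, 12 mm below the fin's top; x outwards along the fin, z up. Grip across its thickness from above, carry it on an arc.
- lid: Loose round blue steel lid, 170 mm across, 8 mm thick, 0.35 kg, with a black round knob (36 mm diameter, 36 mm tall, top 52 mm above the origin). A tapered plug 8 mm deep below it (132 mm diameter at the bottom, 148 mm at the disc) enters the keg. Origin: centre of the plug's underside, z up. Starts lying on its plug on the bench; closed, its origin is 97 mm above the keg's.
- panel: Grey control box of the extraction unit, fixed on the bench, 150 x 150 x 60 mm. Origin: centre of its underside, z up, x the direction in which low is marked. On its top three white marks around the selector: a dot (off) at +0.65 rad from its x axis, a short line (low) at 0, a long line (high) at -0.65 rad.
- selector (a joint): Turn of the selector knob, rad, clockwise from above positive: 0 off, 0.65 low, 1.3 high. Detents pull it into these positions (about 0.1 N m); end stops at -0.1 and 1.42. It starts at off, low or between.
- selector_grip (a point): Grip point on the selector's vertical axis, 92 mm above the box's underside. Black knob: a 64 mm disc, 8 mm thick, on the box's top, and an upright bar on it, 62 mm long, 14 mm thick, top 104 mm above the box's underside, white line at the pointer end. The bar lies along the point's x, pointing at the set position: angle 0.65 - value about the box's z from its x.
- tray: Red plastic tray, fixed on the bench, 250 x 250 mm, walls 35 mm high and 5 mm thick, floor 5 mm thick. Origin: centre of its underside. The jars start upright in it.
- jar0: Glass jar with a black screw cap (may be absent): a straight cylinder, 42 mm in diameter, 85 mm tall, the cap being the top 23 mm. About 0.14 kg. Origin: centre of its underside, z along its axis. Set a grip of at most 30 N (20 to 25 is enough): the two fingers' forces on it, added, must stay below 90 N. It may stand anywhere on the keg's floor; four fit, evenly spaced 42 mm from its axis.
- jar1: Glass jar with a black screw cap (may be absent): a straight cylinder, 42 mm in diameter, 85 mm tall, the cap being the top 23 mm. About 0.14 kg. Origin: centre of its underside, z along its axis. Set a grip of at most 30 N (20 to 25 is enough): the two fingers' forces on it, added, must stay below 90 N. It may stand anywhere on the keg's floor; four fit, evenly spaced 42 mm from its axis.
- jar2: Glass jar with a black screw cap (may be absent): a straight cylinder, 42 mm in diameter, 85 mm tall, the cap being the top 23 mm. About 0.14 kg. Origin: centre of its underside, z along its axis. Set a grip of at most 30 N (20 to 25 is enough): the two fingers' forces on it, added, must stay below 90 N. It may stand anywhere on the keg's floor; four fit, evenly spaced 42 mm from its axis.
- jar3: Glass jar with a black screw cap (may be absent): a straight cylinder, 42 mm in diameter, 85 mm tall, the cap being the top 23 mm. About 0.14 kg. Origin: centre of its underside, z along its axis. Set a grip of at most 30 N (20 to 25 is enough): the two fingers' forces on it, added, must stay below 90 N. It may stand anywhere on the keg's floor; four fit, evenly spaced 42 mm from its axis.
- wash_bottle: Bystander: white wash bottle, 68 mm in diameter, 170 mm tall, upright; origin at the centre of its underside.
- beaker: Bystander: metal beaker, 80 mm in diameter, 100 mm tall, with two side handles; origin at the centre of its underside.
There are look-alikes about, which are no part of the job. Leave any blue or purple look-alike of the jar0 alone.

How it is judged:
By the outcome, as a careful person would: the job done as asked, in the order asked, and still so for the second after the job is handed in, with the robot touching nothing.
Of jar0, jar1, jar2, jar3 only 2 to 4 are there at a start; the rules pass over those that are not, and their reading is None.
At some moment in a run one of lid may be knocked a few centimetres aside while the robot is not near it.
It also fails if it takes over 210 s, if anything falls off the work surface, if the arm or the gripper's body presses on something with over 40 N, if the wrist force passes 120 N, or if a joint passes its speed limit or range.

## Working session

There is one attempt and no reset: what is moved stays moved. The work goes in short steps, Python scripts to look and compute and a tool call to move; the robot and the scene stay as the last step left them, time stands still between calls to the robot, and variables do not carry over. Pictures are saved under pics/ and viewed, at most 17 in all, crops included, and the job is handed in when it is done.

Besides the shell and the picture viewer there is one more tool, called after ">>>" in YAML: its name, and indented under it one key for each argument. step_arm: Moves the arm, as the interface text tells. Shifts and turns lie within -1 to 1; 1 stands for 0.5 m of shift or pi rad of turn. Its arguments: {"type":"object","properties":{"series":{"type":"array"},"force":{"type":"number"}},"required":["series"]}

```bash
mkdir -p pics; ls
python3 - <<'E'
from plant import get_obs, snapshot
import cv2,numpy as np
print(get_obs())
for n in("scene","top"):
    s=snapshot(n); cv2.imwrite(f"pics/{n}0.png",s["img"][:,:,::-1]); print(n,[k for k in s],s["camera_matrix"].tolist(),np.round(s["pose"],4).tolist())
E
```

```text
pics
{'time': 0.0, 'joints': array([ 1.00542662e+00,  2.59160935e-01,  2.07464081e-02,  1.33372294e+00,
       -1.24952211e-06,  1.41820576e+00]), 'dq': array([-0.00138893, -0.00077772, -0.00031819, -0.00136233,  0.00169597,
        0.00207059]), 'effort': array([ 1.29403728e-03, -5.55640912e+01,  3.44533896e+01,  1.36360258e-02,
       -1.49465432e-04,  5.88915805e-05]), 'ee_pos': array([0.22047361, 0.50354929, 0.23067712]), 'orientation': array([-3.14026690e+00, -2.02617403e-04,  2.72881337e+00]), 'wrist_force': array([-0.27963946, -0.33392483,  0.2465793 ]), 'torque': array([-0.0075446 , -0.00866527, -0.02663866]), 'grip_force': 0.0, 'width': 0.0852568820360788}
scene ['img', 'camera_matrix', 'pose'] [[455.4355238528951, 0.0, 277.848137466238], [0.0, 455.4355238528951, 210.91509036705074], [0.0, 0.0, 1.0]] [[-0.8408, -0.466, 0.2754, 0.8282], [0.5413, -0.7216, 0.4317, 0.5471], [-0.0025, 0.512, 0.859, 1.094], [0.0, 0.0, 0.0, 1.0]]
top ['img', 'camera_matrix', 'pose'] [[533.6981101088659, 0.0, 280.5227865524121], [0.0, 533.6981101088659, 209.89183736260784], [0.0, 0.0, 1.0]] [[-0.0233, 0.9913, -0.1299, 0.3567], [-0.9994, -0.02, 0.0265, 0.0423], [0.0236, 0.1305, 0.9912, 1.2986], [0.0, 0.0, 0.0, 1.0]]
```

View pics/scene0.png

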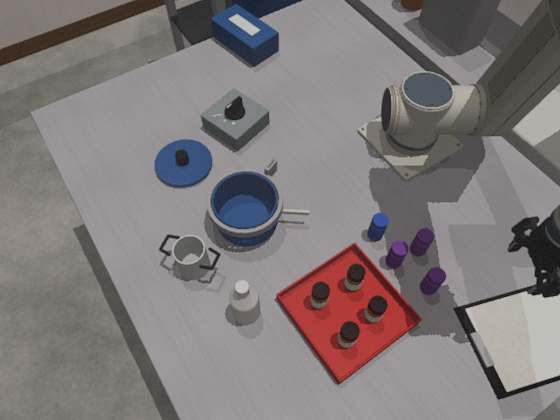

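View pics/top0.png

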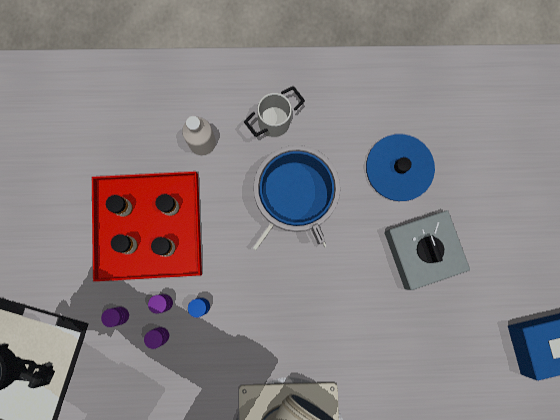

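Both views show the tray with 4 jars (caps near top-view (117,204), (166,204), (122,243), (162,245)), keg at (297,189), lug at about (318,236), long mark (263,236), lid (401,167) and panel (428,249). The selector points up-left of the short line. I'll zoom in for measuring.

```bash
cat > h.py <<'E'
import cv2,numpy as np
from plant import get_obs,snapshot
from scipy.spatial.transform import Rotation as R
from scipy.optimize import least_squares
def shot(n,name=None):
    s=snapshot(n)
    if name: cv2.imwrite(f"pics/{name}.png",s["img"][:,:,::-1])
    return s["img"],(s["camera_matrix"],s["pose"])
def proj(c,P):
    K,T=c; p=(np.atleast_2d(P)-T[:3,3])@T[:3,:3]
    p=p*[1,-1,-1]; q=p@K.T; return q[:,:2]/q[:,2:]
def back(c,uv,z):
    K,T=c; d=np.c_[np.atleast_2d(uv),np.ones(len(np.atleast_2d(uv)))]@np.linalg.inv(K).T
    d=(d*[1,-1,-1])@T[:3,:3].T; o=T[:3,3]; return (o+d*((z-o[2])/d[:,2:]))[:,:2]
def crop(img,box,k,name):
    x0,y0,x1,y1=box; a=cv2.resize(img[y0:y1,x0:x1],None,fx=k,fy=k,interpolation=cv2.INTER_CUBIC)
    for g in range(-(-x0//20)*20,x1,20): cv2.putText(a,str(g),((g-x0)*k,10),0,.35,(255,255,0),1); cv2.line(a,((g-x0)*k,12),((g-x0)*k,18),(255,255,0),1)
    for g in range(-(-y0//20)*20,y1,20): cv2.putText(a,str(g),(0,(g-y0)*k+4),0,.35,(255,255,0),1)
    cv2.imwrite(f"pics/{name}.png",a[:,:,::-1])
def move(goal,yaw,rpy_down=True):
    """units for a step_arm row: from current pose to goal pos, tool down with yaw"""
    o=get_obs(); Rc=R.from_euler('xyz',o["orientation"]); Rg=R.from_euler('xyz',[np.pi,0,yaw])
    return np.round(Rc.inv().apply(np.array(goal)-o["ee_pos"])/.5,4),np.round((Rc.inv()*Rg).as_rotvec()/np.pi,4)
E
python3 - <<'E'
from h import *
im,c=shot("top"); crop(im,(240,120,480,300),3,"t1")
im2,c2=shot("scene"); crop(im2,(150,80,320,280),3,"s1")
def blobs(im,mask,amin):
    n,l,s,ce=cv2.connectedComponentsWithStats(mask.astype(np.uint8)); return [(s[i,:5].tolist(),ce[i].round(1).tolist()) for i in range(1,n) if s[i,4]>=amin]
for nm,i in(("top",im),("scene",im2)):
    m=i.max(2)<50; box=(90,170,205,282) if nm=="top" else (275,240,420,380)
    mm=np.zeros(m.shape,bool); mm[box[1]:box[3],box[0]:box[2]]=m[box[1]:box[3],box[0]:box[2]]
    print(nm,blobs(i,mm,60))
    b=(i[:,:,2].astype(int)>i[:,:,0]*1.8)&(i[:,:,2]>60)
    print(blobs(i,b,300))
    r=(i[:,:,0].astype(int)>2.5*i[:,:,2])&(i[:,:,0]>70); print("red",blobs(i,r,300))
E
```

```text
top [([106, 195, 20, 18, 279], [115.5, 203.7]), ([156, 194, 19, 19, 266], [164.9, 202.8]), ([111, 235, 20, 17, 276], [120.7, 243.1]), ([151, 237, 20, 18, 276], [160.9, 245.7])]
[([366, 134, 69, 67, 3379], [399.9, 167.4]), ([260, 151, 74, 75, 4028], [295.8, 188.5]), ([188, 298, 22, 20, 333], [198.3, 307.1]), ([522, 319, 38, 61, 1543], [542.4, 348.1])]
red [([92, 172, 110, 109, 9614], [146.1, 226.2])]
scene [([348, 265, 17, 17, 151], [356.3, 272.8]), ([368, 296, 19, 19, 167], [377.8, 305.0])]
[([211, 3, 67, 48, 1171], [244.2, 26.3]), ([155, 140, 57, 46, 1871], [183.1, 163.0]), ([212, 172, 65, 57, 1855], [242.2, 206.1]), ([370, 213, 19, 28, 336], [378.6, 225.5])]
red [([277, 243, 144, 141, 8475], [347.8, 313.5])]
```

View pics/t1.png

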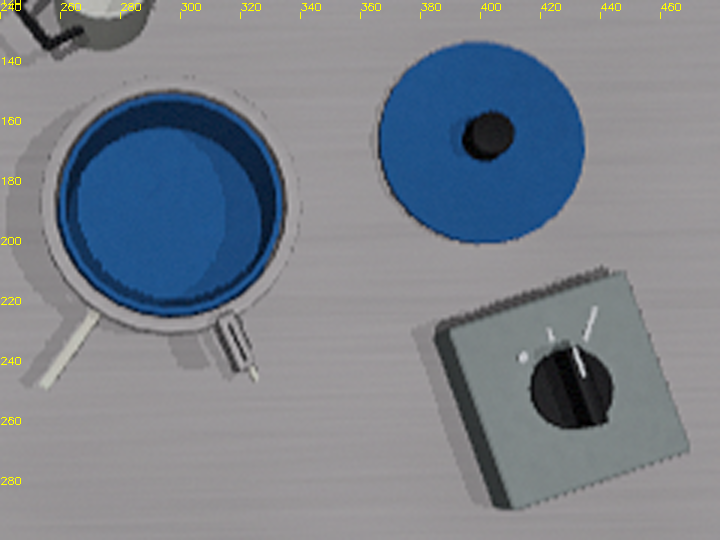

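View pics/s1.png

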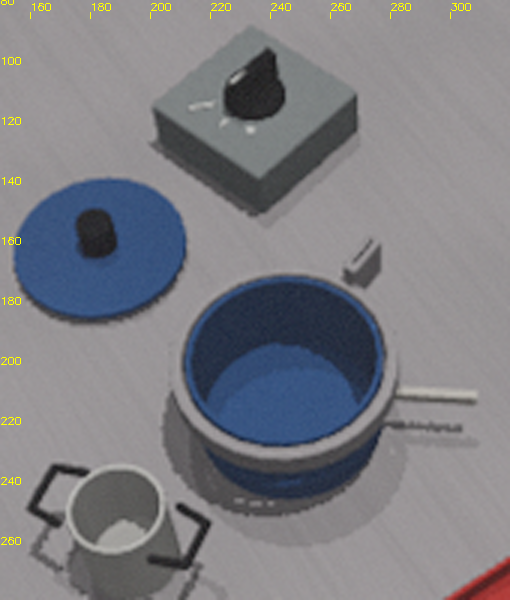

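```bash
cat > m.py <<'E'
from h import *
_,c=shot("top");_,c2=shot("scene")
T=lambda *p: np.array(p)/3+[240,120]-.33
S=lambda *p: np.array(p)/3+[150,80]-.33
# keg circles
def circ(c,pts,z): 
    w=back(c,pts,z); r=least_squares(lambda q:np.hypot(*(w-q[:2]).T)-q[2],[*w.mean(0),.09]).x; return r
rt=circ(c,T((57,204),(286,204),(172,89),(172,317)),.105)
ro=circ(c,T((42,204),(300,204),(170,77),(172,333)),.105)
rs=circ(c2,S((181,360),(386,360),(287,274),(285,446)),.105)
print("keg",rt,ro,rs)
k=(rt[:2]+rs[:2])/2
a=lambda v:np.arctan2(v[1],v[0])
e=back(c,T((43,384)),.06)[0]; es=back(c2,S((477,396)),.06)[0]
print("long tip",e,es,"keg yaw",[a(p-k)-(np.pi-.55)+0 for p in(e,es)], np.hypot(*(e-k)),np.hypot(*(es-k)))
sh=back(c,T((256,380)),.06)[0]; print("short",sh,"keg yaw",a(sh-k)-(np.pi+.55)+2*np.pi,np.hypot(*(sh-k)))
for p in(back(c,T((233,320),(247,358)),.125),back(c2,S((353,265),(374,241)),.125)): print("lug",p,[a(q-k) for q in p],[np.hypot(*(q-k)) for q in p])
# panel
pc=back(c,T((447,330),(625,273),(689,450),(512,509)),.06); ps=back(c2,S((152,107),(253,26),(357,95),(260,182)),.06)
print("panel",pc.mean(0),ps.mean(0),[np.hypot(*(pc[i]-pc[i-1])) for i in range(4)],[np.hypot(*(ps[i]-ps[i-1])) for i in range(4)])
P=(pc.mean(0)+ps.mean(0))/2
print("sides ang",a(pc[0]-pc[3]),a(pc[1]-pc[2]),a(ps[0]-ps[1]),a(ps[3]-ps[2]))
for n,cc,q in(("top",c,T((523,357),(550,335),(586,338),(597,307))),("sc",c2,S((250,130),(224,122),(200,107),(190,108)))):
    w=back(cc,q,.06); print(n,"marks off,low,hi,hi",[round(a(x-P),3) for x in w])
for w in(back(c,T((574,347),(585,378)),.104),back(c2,S((231,80),(243,70)),.104)): print("ptr",a(w[0]-w[1]),w,[a(x-P) for x in w])
# lid
lt=circ(c,T((379,143),(584,143),(481,41),(481,243)),.016); ls=circ(c2,S((14,245),(186,245),(100,178),(100,318)),.016)
print("lid",lt,ls,"knob",back(c,T((492,133)),.052),back(c2,S((96,222)),.052))
ctop=[(115.5,203.7),(164.9,202.8),(120.7,243.1),(160.9,245.7)]
print("caps",back(c,ctop,.08),back(c2,[(319.5,291),(356,271),(348.5,330),(377.5,304)],.088))
E
python3 m.py
```

```text
keg [ 0.5648847  -0.02794847  0.08714435] [ 0.56356113 -0.02758282  0.09798604] [ 0.5638031  -0.02790914  0.08744344]
long tip [0.43202729 0.07276855] [0.42959249 0.07345602] keg yaw [np.float64(-0.1005251092868038), np.float64(-0.09502521178541334)] 0.16627580396000072 0.16863221899481584
short [ 0.43151958 -0.09218518] keg yaw -0.09942076658514587 0.1475506059630598
lug [[ 0.47219128 -0.06963565]
 [ 0.44390797 -0.07904478]] [np.float64(-2.7165915527313036), np.float64(-2.7402094308590654)] [np.float64(0.10115120722916018), np.float64(0.1308344673995038)]
lug [[ 0.46973268 -0.06519244]
 [ 0.44021348 -0.07729639]] [np.float64(-2.7663900449480283), np.float64(-2.7630642402744985)] [np.float64(0.10168511461923407), np.float64(0.1335871296391978)]
panel [ 0.41860209 -0.33544122] [ 0.41974705 -0.33290649] [np.float64(0.1458681028665168), np.float64(0.1489152284932647), np.float64(0.14522785329622862), np.float64(0.14669197758174174)] [np.float64(0.14932176583471107), np.float64(0.148364783375596), np.float64(0.14694885109630113), np.float64(0.146270032069276)]
sides ang 0.302035111658569
[... 201 characters left out ...]
12), np.float64(0.203), np.float64(-0.405), np.float64(-0.41)]
ptr 0.2860943609420743 [[ 0.44846041 -0.32822488]
 [ 0.42496285 -0.33513702]] [np.float64(0.20040802163414317), np.float64(-0.1648888301832308)]
ptr 0.30365979379454555 [[ 0.44360228 -0.33224735]
 [ 0.42716464 -0.3373981 ]] [np.float64(0.0787024236432389), np.float64(-0.3835472075903548)]
lid [ 0.62612237 -0.28933317  0.08464391] [ 0.6259024  -0.28886114  0.08530454] knob [[ 0.62505669 -0.28873391]] [[ 0.62298111 -0.28846844]]
caps [[0.53835966 0.38743621]
 [0.53820774 0.27487992]
 [0.44777675 0.37420889]
 [0.4399009  0.28344283]] [[0.5416832  0.27645004]
 [0.43944878 0.28263421]
 [0.54056514 0.38593299]
 [0.4482691  0.37405576]]
```

Run:
```python
from h import *
im,c=shot("top"); crop(im,(88,165,208,285),5,"t2")
im,c=shot("scene"); crop(im,(270,240,425,385),5,"s2")
```

```text
(no output)
```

View pics/t2.png

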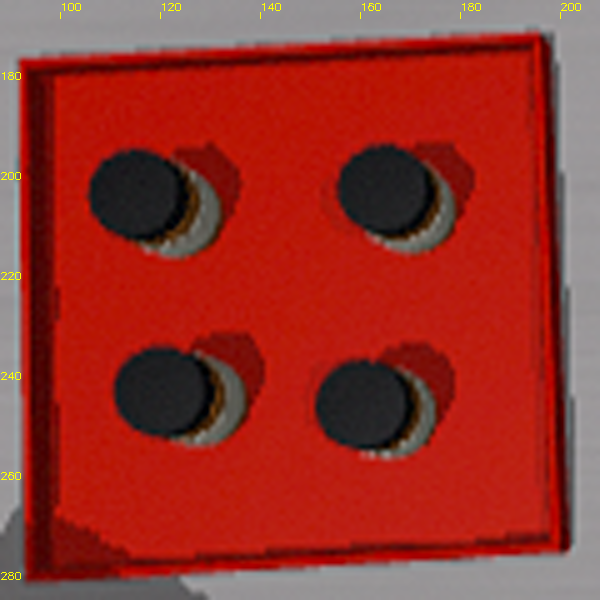

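View pics/s2.png

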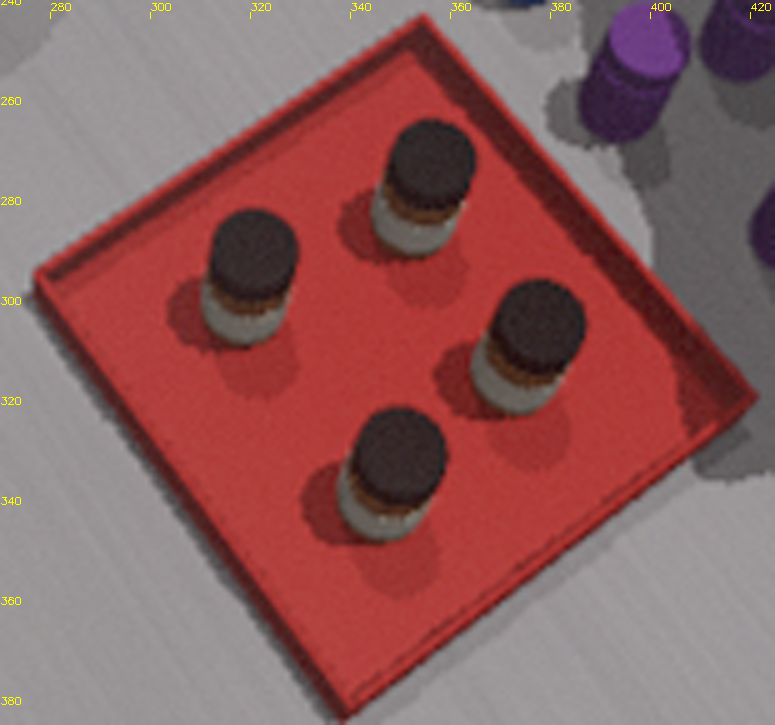

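Four jars, all in the tray; the selector points at low. I'll start moving toward the selector.

```bash
cat >> h.py <<'E'
def plan(*wps):
    for p in wps:
        a,b=move(p[:3],p[3]); print(p,"->",a.tolist(),b.tolist())
E
python3 - <<'E'
from h import *
plan((.42,.1,.25,3.0),(.419,-.2,.25,3.2))
_,c=shot("top");_,c2=shot("scene")
a=back(c,[(114.9,203.5),(164.3,202.7),(119.9,243.1),(160.3,245.7)],.09);b=back(c2,[(350,329.7),(320.5,289.5),(378,303.9),(356.1,272.5)],.09)
print("jars A B C D",a,b,(a+b)/2)
E
```

```text
(0.42, 0.1, 0.25, 3.0) -> [-0.6892, -0.5797, -0.0375] [-0.0001, -0.0, -0.0863]
(0.419, -0.2, 0.25, 3.2) -> [-0.9281, -1.1302, -0.0374] [-0.0001, -0.0, -0.15]
jars A B C D [[0.53735514 0.38596502]
 [0.53697551 0.27433203]
 [0.4470682  0.37327307]
 [0.43924754 0.28280887]] [[0.53793103 0.38752206]
 [0.53816297 0.27525009]
 [0.44791327 0.37483392]
 [0.44238615 0.28633722]] [[0.53764308 0.38674354]
 [0.53756924 0.27479106]
 [0.44749074 0.3740535 ]
 [0.44081685 0.28457305]]
```

>>> step_arm:
  series:
    - [[-0.69,-0.58,-0.038,0,0,-0.086,1],[-0.69,-0.58,-0.038,0,0,-0.086,1],[-0.69,-0.58,-0.038,0,0,-0.086,1],[-0.69,-0.58,-0.038,0,0,-0.086,1],[-0.69,-0.58,-0.038,0,0,-0.086,1],[-0.69,-0.58,-0.038,0,0,-0.086,1],[-0.69,-0.58,-0.038,0,0,-0.086,1],[-0.69,-0.58,-0.038,0,0,-0.086,1],[-0.69,-0.58,-0.038,0,0,-0.086,1],[-0.69,-0.58,-0.038,0,0,-0.086,1]]

```text
time: 1.33
ee_pos: [0.4031, 0.1335, 0.249]
orientation: [3.141, 0.001, 2.999]
wrist_force: [1.3, 1.9, -0.3]
width: 0.0854
grip_force: 0.0
```

```bash
python3 -c "
from h import *
print(get_obs()['ee_pos']);plan((.4185,-.26,.25,3.437),(.4185,-.336,.16,3.437),(.4185,-.336,.073,3.437))"
```

```text
[0.40306186 0.13350844 0.24904379]
(0.4185, -0.26, 0.25, 3.437) -> [-0.1423, -0.7747, -0.002] [0.0, 0.0003, -0.1394]
(0.4185, -0.336, 0.16, 3.437) -> [-0.1638, -0.9252, 0.178] [0.0, 0.0003, -0.1394]
(0.4185, -0.336, 0.073, 3.437) -> [-0.1636, -0.9252, 0.352] [0.0, 0.0003, -0.1394]
```

>>> step_arm:
  series:
    - [[-0.155,-0.92,0,0,0,-0.139,1],[-0.155,-0.92,0,0,0,-0.139,1],[-0.155,-0.92,0,0,0,-0.139,1],[-0.155,-0.92,0,0,0,-0.139,1],[-0.155,-0.92,0,0,0,-0.139,1],[-0.155,-0.92,0,0,0,-0.139,1],[-0.155,-0.92,0,0,0,-0.139,1],[-0.155,-0.92,0,0,0,-0.139,1],[-0.155,-0.92,0,0,0,-0.139,1],[-0.155,-0.92,0,0,0,-0.139,1]]

```text
time: 2.17
ee_pos: [0.4118, -0.251, 0.2489]
orientation: [-3.141, 0.0, -2.848]
wrist_force: [0.7, 0.1, 0.5]
width: 0.0855
grip_force: 0.0
```

```bash
python3 -c "
from h import *
print(get_obs()['ee_pos']);plan((.4185,-.336,.16,3.437),(.4185,-.336,.074,3.437))"
```

```text
[ 0.41180716 -0.25099454  0.24886378]
(0.4185, -0.336, 0.16, 3.437) -> [0.0365, -0.1665, 0.1778] [-0.0002, 0.0001, -0.0005]
(0.4185, -0.336, 0.074, 3.437) -> [0.0366, -0.1664, 0.3498] [-0.0002, 0.0001, -0.0005]
```

>>> step_arm:
  series:
    - [[0.03,-0.13,0.178,0,0,0,1],[0.03,-0.13,0.178,0,0,0,1],[0.03,-0.13,0.178,0,0,0,1],[0.03,-0.13,0.178,0,0,0,1],[0.03,-0.13,0.178,0,0,0,1],[0.03,-0.13,0.178,0,0,0,1],[0.03,-0.13,0.178,0,0,0,1],[0.03,-0.13,0.178,0,0,0,1],[0.03,-0.13,0.178,0,0,0,1],[0.03,-0.13,0.178,0,0,0,1]]

```text
time: 3.0
ee_pos: [0.4171, -0.315, 0.1605]
orientation: [-3.14, 0.001, -2.847]
wrist_force: [0.1, -0.2, -0.5]
width: 0.0853
grip_force: 0.0
```

```bash
python3 -c "
from h import *
print(get_obs()['ee_pos']);plan((.4185,-.336,.074,3.437))
im,_=shot('scene');crop(im,(150,40,330,220),3,'s3')"
```

```text
[ 0.41714444 -0.31501381  0.16049908]
(0.4185, -0.336, 0.074, 3.437) -> [0.0097, -0.0407, 0.173] [-0.0004, 0.0002, -0.0002]
```

View pics/s3.png

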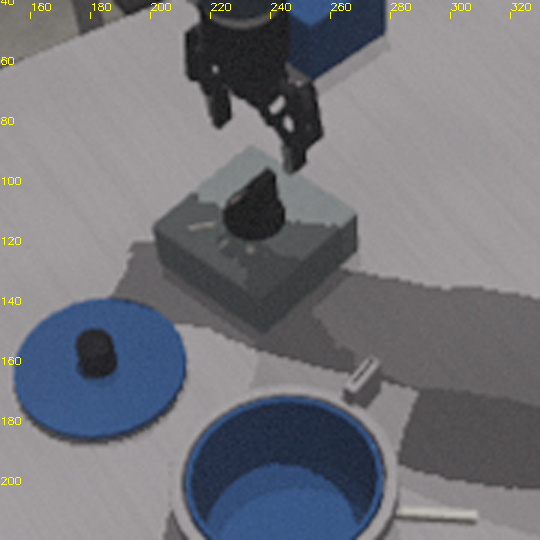

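The gripper hovers above the selector, aligned across the bar. Next: descend and close.

>>> step_arm:
  series:
    - [[0.01,-0.041,0.05,0,0,0,1],[0.01,-0.041,0.1,0,0,0,1],[0.01,-0.041,0.14,0,0,0,1],[0.01,-0.041,0.173,0,0,0,1],[0.01,-0.041,0.173,0,0,0,0.5],[0.01,-0.041,0.173,0,0,0,0],[0.01,-0.041,0.173,0,0,0,0],[0.01,-0.041,0.173,0,0,0,0],[0.01,-0.041,0.173,0,0,0,0],[0.01,-0.041,0.173,0,0,0,0]]
  force: 40

```text
time: 3.88
ee_pos: [0.4184, -0.337, 0.0741]
orientation: [-3.14, 0.001, -2.847]
wrist_force: [-0.2, -2.4, 12.5]
width: 0.0135
grip_force: 44.2
```

>>> step_arm:
  series:
    - [[0,0,-0.002,0,0,0.035,0],[0,0,-0.002,0,0,0.07,0],[0,0,-0.002,0,0,0.105,0],[0,0,-0.002,0,0,0.14,0],[0,0,-0.002,0,0,0.175,0],[0,0,-0.002,0,0,0.207,0],[0,0,-0.002,0,0,0.21,0],[0,0,-0.002,0,0,0.21,0],[0,0,-0.002,0,0,0.21,0],[0,0,-0.002,0,0,0.21,0]]

```text
time: 4.72
ee_pos: [0.4183, -0.3363, 0.0742]
orientation: [3.141, 0.001, 2.779]
wrist_force: [4.8, 2.1, -3.3]
width: 0.0135
grip_force: 41.9
```

>>> step_arm:
  series:
    - [[0,0,0,0,0,0,0.6],[0,0,0,0,0,0,1],[0,0,0,0,0,0,1],[0,0,0,0,0,0,1],[0,0,0,0,0,0,1],[0,0,-0.05,0,0,0,1],[0,0,-0.1,0,0,0,1],[0,0,-0.18,0,0,0,1],[0,0,-0.24,0,0,0,1],[0,0,-0.3,0,0,0,1]]

```text
time: 5.55
ee_pos: [0.4178, -0.3364, 0.2261]
orientation: [-3.141, 0.001, 2.776]
wrist_force: [1.3, -0.6, 0.4]
width: 0.0852
grip_force: 0.0
```

```bash
python3 -c "
from h import *
print(get_obs()['ee_pos'],get_obs()['orientation']);plan((.42,-.05,.25,2.8),(.43,.0,.25,3.1416),(.44,.284,.25,3.1416),(.44,.284,.09,3.1416))
im,_=shot('scene');crop(im,(190,70,290,150),6,'s4')"
```

```text
[ 0.41780471 -0.33642164  0.22612062] [-3.14099267e+00  6.61285975e-04  2.77600151e+00]
(0.42, -0.05, 0.25, 2.8) -> [0.2007, 0.5365, -0.0482] [-0.0002, 0.0002, -0.0076]
(0.43, 0.0, 0.25, 3.1416) -> [0.2177, 0.6371, -0.0483] [-0.0002, 0.0002, -0.1164]
(0.44, 0.284, 0.25, 3.1416) -> [0.4021, 1.1747, -0.0487] [-0.0002, 0.0002, -0.1164]
(0.44, 0.284, 0.09, 3.1416) -> [0.4023, 1.1749, 0.2713] [-0.0002, 0.0002, -0.1164]
```

View pics/s4.png

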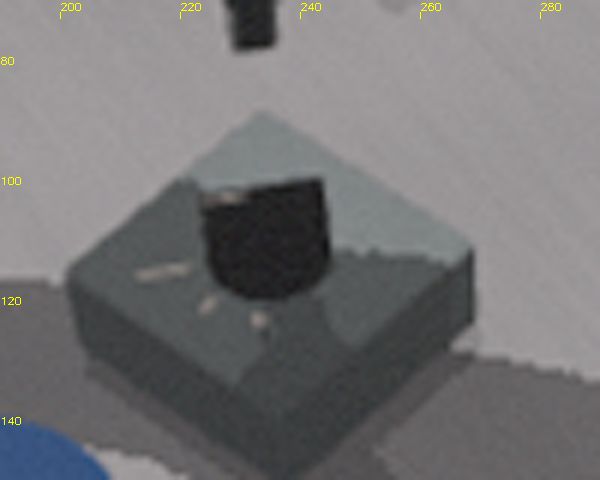

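The bar now lies parallel to the long mark: selector on high. Next, on to the jars.

>>> step_arm:
  series:
    - [[0.25,0.74,-0.048,0,0,-0.116,1],[0.25,0.74,-0.048,0,0,-0.116,1],[0.25,0.74,-0.048,0,0,-0.116,1],[0.25,0.74,-0.048,0,0,-0.116,1],[0.25,0.74,-0.048,0,0,-0.116,1],[0.25,0.74,-0.048,0,0,-0.116,1],[0.25,0.74,-0.048,0,0,-0.116,1],[0.25,0.74,-0.048,0,0,-0.116,1],[0.25,0.74,-0.048,0,0,-0.116,1],[0.25,0.74,-0.048,0,0,-0.116,1]]

```text
time: 6.43
ee_pos: [0.433, 0.0576, 0.2486]
orientation: [3.141, 0.001, -3.14]
wrist_force: [0.8, 0.5, -0.6]
width: 0.0855
grip_force: 0.0
```

```bash
python3 -c "
from h import *
print(get_obs()['ee_pos'],get_obs()['orientation']);plan((.44,.284,.15,3.1416),(.44,.284,.052,3.1416))"
```

```text
[0.43297931 0.05756651 0.24857918] [ 3.14078288e+00  9.85399905e-04 -3.14016298e+00]
(0.44, 0.284, 0.15, 3.1416) -> [-0.0145, 0.4527, 0.1975] [0.0003, 0.0003, 0.0005]
(0.44, 0.284, 0.052, 3.1416) -> [-0.0143, 0.4525, 0.3935] [0.0003, 0.0003, 0.0005]
```

>>> step_arm:
  series:
    - [[-0.014,0.453,0.1,0,0,0,1],[-0.014,0.453,0.1,0,0,0,1],[-0.014,0.453,0.1,0,0,0,1],[-0.014,0.453,0.1,0,0,0,1],[-0.014,0.453,0.1,0,0,0,1],[-0.014,0.453,0.1,0,0,0,1],[-0.014,0.453,0.2,0,0,0,1],[-0.014,0.453,0.25,0,0,0,1],[-0.014,0.453,0.25,0,0,0,1],[-0.014,0.453,0.25,0,0,0,1]]
  force: 22

```text
time: 7.27
ee_pos: [0.4399, 0.2799, 0.1224]
orientation: [-3.14, -0.003, 3.141]
wrist_force: [0.3, -0.8, -0.3]
width: 0.0855
grip_force: 0.0
```

```bash
python3 -c "
from h import *
plan((.44,.284,.052,3.1416))
im,c=shot('scene');crop(im,(290,190,400,300),5,'s5')"
```

```text
(0.44, 0.284, 0.052, 3.1416) -> [-0.0006, 0.0084, 0.1408] [-0.0005, -0.001, -0.0003]
```

View pics/s5.png

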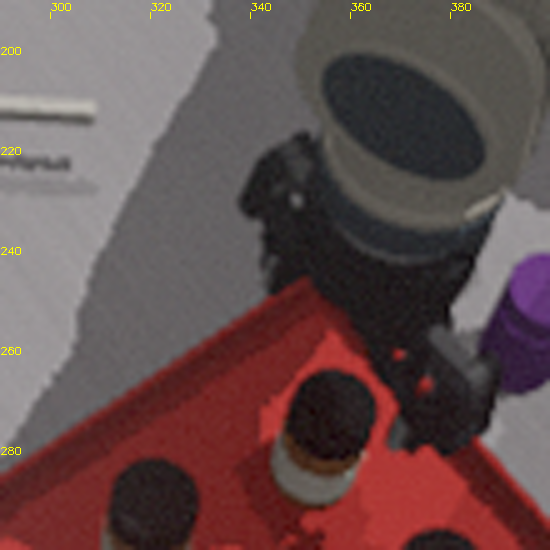

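```bash
python3 -c "
from h import *
im,c=shot('scene')
print(proj(c,[(.44,.28+d,.135) for d in(-.05,0,.05)]),proj(c,[(.44,.284,.09)]))"
```

```text
[[344.9007987  245.64101673]
 [358.06919674 262.06741369]
 [371.7925834  279.18610926]] [[356.29138786 271.22826855]]
```

Fingertips appear at (375,278) and (344,246), matching the projected positions around the jar cap at (356,271). Descend and grip.

>>> step_arm:
  series:
    - [[-0.001,0.008,0.05,0,0,0,1],[-0.001,0.008,0.1,0,0,0,1],[-0.001,0.008,0.141,0,0,0,1],[-0.001,0.008,0.141,0,0,0,0.7],[-0.001,0.008,0.141,0,0,0,0.5],[-0.001,0.008,0.141,0,0,0,0.4],[-0.001,0.008,0.141,0,0,0,0.3],[-0.001,0.008,0.141,0,0,0,0.3],[-0.001,0.008,0.141,0,0,0,0.3],[-0.001,0.008,0.141,0,0,0,0.3]]
  force: 22

```text
time: 8.2
ee_pos: [0.4427, 0.2846, 0.0549]
orientation: [3.14, 0.004, 3.14]
wrist_force: [-0.6, -1.7, 6.7]
width: 0.0414
grip_force: 22.1
```

```bash
python3 -c "
from h import *
print(get_obs()['grip_force'],get_obs()['width']);plan((.44,.284,.20,3.1416),(.56,.0,.21,3.1416),(.6063,-.028,.21,3.1416))"
```

```text
22.13130623102188 0.041359196454164956
(0.44, 0.284, 0.2, 3.1416) -> [0.0044, -0.0009, -0.2902] [0.0004, 0.0012, -0.0005]
(0.56, 0.0, 0.21, 3.1416) -> [-0.2365, -0.5685, -0.3101] [0.0004, 0.0012, -0.0005]
(0.6063, -0.028, 0.21, 3.1416) -> [-0.3292, -0.6244, -0.3098] [0.0004, 0.0012, -0.0005]
```

>>> step_arm:
  series:
    - [[0,0,-0.08,0,0,0,0.3],[0,0,-0.16,0,0,0,0.3],[0,0,-0.24,0,0,0,0.3],[0,0,-0.31,0,0,0,0.3],[-0.33,-0.624,-0.31,0,0,0,0.3],[-0.33,-0.624,-0.31,0,0,0,0.3],[-0.33,-0.624,-0.31,0,0,0,0.3],[-0.33,-0.624,-0.31,0,0,0,0.3],[-0.33,-0.624,-0.31,0,0,0,0.3],[-0.33,-0.624,-0.31,0,0,0,0.3]]

```text
time: 9.03
ee_pos: [0.5586, 0.0612, 0.2092]
orientation: [-3.142, 0.002, 3.14]
wrist_force: [1.9, 0.6, -0.8]
width: 0.041
grip_force: 23.7
```

```bash
python3 -c "
from h import *
o=get_obs();print(o['grip_force'],o['width'],o['wrist_force'],o['ee_pos'],o['orientation']);plan((.6063,-.028,.21,3.1416),(.6063,-.028,.057,3.1416))
im,c=shot('scene','s6')"
```

```text
23.699670732021332 0.04103418099013137 [ 1.88931789  0.6401083  -0.75500612] [0.55858324 0.06119513 0.20924244] [-3.14158740e+00  2.12666574e-03  3.14042208e+00]
(0.6063, -0.028, 0.21, 3.1416) -> [-0.0956, -0.1783, -0.0013] [-0.0, 0.0007, -0.0004]
(0.6063, -0.028, 0.057, 3.1416) -> [-0.095, -0.1783, 0.3047] [-0.0, 0.0007, -0.0004]
```

View pics/s6.png

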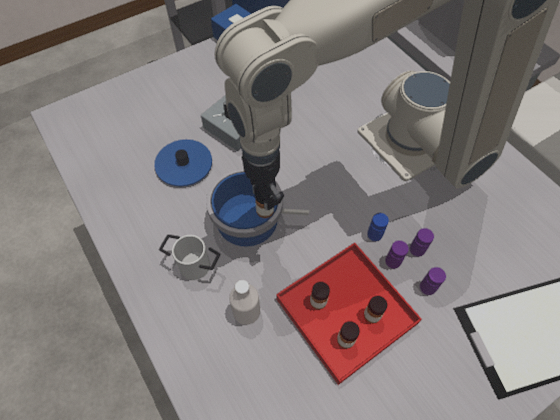

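The jar is held above the keg. Move over the far slot, then lower.

>>> step_arm:
  series:
    - [[-0.096,-0.178,0,0,0,0,0.3],[-0.096,-0.178,0,0,0,0,0.3],[-0.096,-0.178,0,0,0,0,0.3],[-0.096,-0.178,0,0,0,0,0.3],[-0.096,-0.178,0.05,0,0,0,0.3],[-0.096,-0.178,0.11,0,0,0,0.3],[-0.096,-0.178,0.17,0,0,0,0.3],[-0.096,-0.178,0.22,0,0,0,0.3],[-0.096,-0.178,0.25,0,0,0,0.3],[-0.096,-0.178,0.25,0,0,0,0.3]]

```text
time: 9.92
ee_pos: [0.6038, -0.0249, 0.0801]
orientation: [3.141, -0.005, 3.141]
wrist_force: [-0.8, 0.3, -1.3]
width: 0.0413
grip_force: 23.8
```

```bash
python3 -c "
from h import *
o=get_obs();print(o['grip_force'],o['width'],o['wrist_force'],o['ee_pos'],o['orientation']);plan((.6063,-.028,.057,3.1416))"
```

```text
23.80161166191101 0.04133489450504705 [-0.81459374  0.28193286 -1.27674668] [ 0.60384869 -0.0249085   0.08010804] [ 3.1405364  -0.00485009  3.14076646]
(0.6063, -0.028, 0.057, 3.1416) -> [-0.0051, -0.0062, 0.0462] [0.0003, -0.0015, -0.0003]
```

>>> step_arm:
  series:
    - [[-0.005,-0.006,0.02,0,0,0,0.3],[-0.005,-0.006,0.035,0,0,0,0.3],[-0.005,-0.006,0.046,0,0,0,0.3],[-0.005,-0.006,0.046,0,0,0,0.3],[-0.005,-0.006,0.046,0,0,0,0.3],[-0.005,-0.006,0.046,0,0,0,0.55],[-0.005,-0.006,0.046,0,0,0,0.65],[-0.005,-0.006,0.046,0,0,0,0.75],[-0.005,-0.006,0.046,0,0,0,0.75],[-0.005,-0.006,0.046,0,0,0,0.75]]

```text
time: 10.75
ee_pos: [0.6085, -0.029, 0.0599]
orientation: [-3.142, 0.0, 3.14]
wrist_force: [-0.2, -0.5, 0.4]
width: 0.0645
grip_force: 0.0
```

```bash
python3 -c "
from h import *
o=get_obs();print(o['grip_force'],o['width'],o['wrist_force'],o['ee_pos'],o['orientation']);plan((.6063,-.028,.21,3.1416),(.5375,.2745,.21,3.1416),)"
```

```text
0.0 0.06446902812128384 [-0.19184546 -0.53848304  0.43513044] [ 0.60845719 -0.02897285  0.0599079 ] [-3.14150243e+00  4.94546842e-04  3.14027895e+00]
(0.6063, -0.028, 0.21, 3.1416) -> [0.0042, 0.0019, -0.3002] [-0.0, 0.0002, -0.0004]
(0.5375, 0.2745, 0.21, 3.1416) -> [0.1426, 0.6067, -0.3003] [-0.0, 0.0002, -0.0004]
```

>>> step_arm:
  series:
    - [[0,0,-0.08,0,0,0,0.75],[0,0,-0.16,0,0,0,0.8],[0,0,-0.24,0,0,0,1],[0.14,0.607,-0.24,0,0,0,1],[0.14,0.607,-0.24,0,0,0,1],[0.14,0.607,-0.24,0,0,0,1],[0.14,0.607,-0.24,0,0,0,1],[0.14,0.607,-0.24,0,0,0,1],[0.14,0.607,-0.24,0,0,0,1],[0.14,0.607,-0.24,0,0,0,1]]

```text
time: 11.58
ee_pos: [0.5423, 0.2572, 0.1799]
orientation: [3.141, 0.0, 3.14]
wrist_force: [0.8, -0.8, 0.4]
width: 0.0855
grip_force: 0.0
```

```bash
python3 -c "
from h import *
o=get_obs();print(o['grip_force'],o['width'],o['wrist_force'],o['ee_pos'],o['orientation']);plan((.5375,.2745,.13,3.1416),)
im,c=shot('top');crop(im,(240,130,360,260),4,'t3')"
```

```text
0.0 0.08545801647255609 [ 0.76587684 -0.83608577  0.39297514] [0.54230807 0.25720639 0.1799353 ] [3.14143063e+00 4.87431035e-04 3.14014674e+00]
(0.5375, 0.2745, 0.13, 3.1416) -> [0.0097, 0.0346, 0.0999] [0.0001, 0.0002, -0.0005]
```

View pics/t3.png

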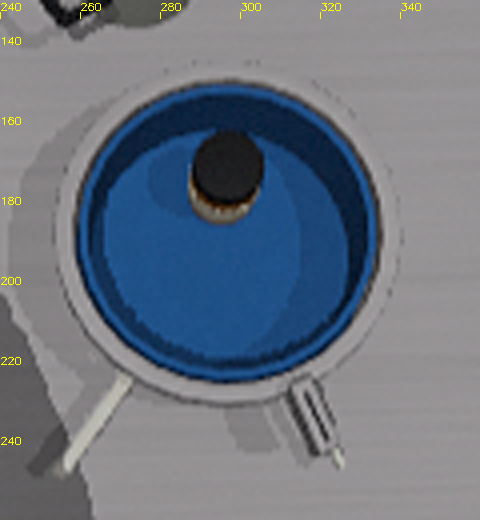

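Jar 1 stands upright at the far side of the keg. Next jar B.

>>> step_arm:
  series:
    - [[0.01,0.035,0,0,0,0,1],[0.01,0.035,0.08,0,0,0,1],[0.01,0.035,0.16,0,0,0,1],[0.01,0.035,0.22,0,0,0,1],[0.01,0.035,0.253,0,0,0,1],[0.01,0.035,0.253,0,0,0,0.7],[0.01,0.035,0.253,0,0,0,0.5],[0.01,0.035,0.253,0,0,0,0.3],[0.01,0.035,0.253,0,0,0,0.3],[0.01,0.035,0.253,0,0,0,0.3]]
  force: 22

```text
time: 12.47
ee_pos: [0.5392, 0.2732, 0.055]
orientation: [3.14, 0.003, 3.14]
wrist_force: [0.7, 0.4, 4.3]
width: 0.0417
grip_force: 24.8
```

```bash
python3 -c "
from h import *
o=get_obs();print(o['grip_force'],o['width'],o['wrist_force'],o['ee_pos'],o['orientation']);plan((.5223,-.028,.20,3.1416),)"
```

```text
24.762597978115082 0.04171311153685823 [0.67679697 0.3632459  4.33096696] [0.53918933 0.2732446  0.05495721] [3.14038799e+00 2.99569119e-03 3.14033858e+00]
(0.5223, -0.028, 0.2, 3.1416) -> [0.0322, -0.6022, -0.2909] [0.0004, 0.001, -0.0004]
```

>>> step_arm:
  series:
    - [[0,0,-0.08,0,0,0,0.3],[0,0,-0.16,0,0,0,0.3],[0,0,-0.24,0,0,0,0.3],[0.032,-0.6,-0.29,0,0,0,0.3],[0.032,-0.6,-0.29,0,0,0,0.3],[0.032,-0.6,-0.29,0,0,0,0.3],[0.032,-0.6,-0.29,0,0,0,0.3],[0.032,-0.6,-0.29,0,0,0,0.3],[0.032,-0.6,-0.29,0,0,0,0.3],[0.032,-0.6,-0.29,0,0,0,0.3]]

```text
time: 13.3
ee_pos: [0.5218, -0.0193, 0.1985]
orientation: [-3.141, 0.002, 3.141]
wrist_force: [1.1, -1.0, -1.7]
width: 0.0416
grip_force: 24.8
```

```bash
python3 -c "
from h import *
o=get_obs();print(o['grip_force'],o['width'],o['wrist_force'],o['ee_pos'],o['orientation']);plan((.5223,-.028,.1,3.1416),(.5223,-.028,.057,3.1416))"
```

```text
24.78823810815811 0.041572501089804426 [ 1.05461375 -1.02408863 -1.74818937] [ 0.52175183 -0.01925143  0.19847529] [-3.14122148e+00  1.51980871e-03  3.14051446e+00]
(0.5223, -0.028, 0.1, 3.1416) -> [-0.0008, -0.0174, 0.197] [-0.0001, 0.0005, -0.0003]
(0.5223, -0.028, 0.057, 3.1416) -> [-0.0007, -0.0174, 0.283] [-0.0001, 0.0005, -0.0003]
```

>>> step_arm:
  series:
    - [[-0.001,-0.017,0,0,0,0,0.3],[-0.001,-0.017,0.08,0,0,0,0.3],[-0.001,-0.017,0.16,0,0,0,0.3],[-0.001,-0.017,0.22,0,0,0,0.3],[-0.001,-0.017,0.26,0,0,0,0.3],[-0.001,-0.017,0.283,0,0,0,0.3],[-0.001,-0.017,0.283,0,0,0,0.3],[-0.001,-0.017,0.283,0,0,0,0.6],[-0.001,-0.017,0.283,0,0,0,0.75],[-0.001,-0.017,0.283,0,0,0,0.75]]

```text
time: 14.13
ee_pos: [0.5234, -0.026, 0.0567]
orientation: [-3.141, 0.002, 3.14]
wrist_force: [-0.3, 0.9, 0.1]
width: 0.0637
grip_force: 0.0
```

```bash
python3 -c "
from h import *
o=get_obs();print(o['grip_force'],o['width'],o['wrist_force'],o['ee_pos'],o['orientation']);plan((.5223,-.028,.2,3.1416),(.4474,.374,.19,3.1416),(.4474,.374,.19,4.7124-.4),(.4474,.374,.19,1.5708+.4))"
```

```text
0.0 0.06368695737392341 [-0.27476335  0.87484713  0.1184614 ] [ 0.52336934 -0.02601868  0.05674392] [-3.14101611e+00  1.61342117e-03  3.14034264e+00]
(0.5223, -0.028, 0.2, 3.1416) -> [0.0017, -0.0041, -0.2865] [-0.0002, 0.0005, -0.0004]
(0.4474, 0.374, 0.19, 3.1416) -> [0.1525, 0.7997, -0.2672] [-0.0002, 0.0005, -0.0004]
(0.4474, 0.374, 0.19, 4.312399999999999) -> [0.1525, 0.7997, -0.2672] [-0.0005, 0.0003, -0.3731]
(0.4474, 0.374, 0.19, 1.9708) -> [0.1525, 0.7997, -0.2672] [0.0001, 0.0006, 0.3723]
```

>>> step_arm:
  series:
    - [[0,0,-0.08,0,0,0,0.75],[0,0,-0.16,0,0,0,0.8],[0,0,-0.24,0,0,0,1],[0.152,0.8,-0.267,0,0,0.5,1],[0.152,0.8,-0.267,0,0,0.5,1],[0.152,0.8,-0.267,0,0,0.5,1],[0.152,0.8,-0.267,0,0,0.5,1],[0.152,0.8,-0.267,0,0,0.5,1],[0.152,0.8,-0.267,0,0,0.5,1],[0.152,0.8,-0.267,0,0,0.5,1]]

```text
time: 14.97
ee_pos: [0.4748, 0.2317, 0.1855]
orientation: [3.14, 0.001, 2.353]
wrist_force: [1.5, 0.7, -1.0]
width: 0.0857
grip_force: 0.0
```

```bash
python3 -c "
from h import *
o=get_obs();print(o['grip_force'],o['width'],o['wrist_force'],o['ee_pos'],o['orientation']);plan((.4474,.374,.13,1.5708))"
```

```text
0.0 0.08567177684945042 [ 1.53554426  0.66062771 -0.96450874] [0.47481539 0.23167988 0.18551754] [3.14007974e+00 1.05460846e-03 2.35340476e+00]
(0.4474, 0.374, 0.13, 1.5708) -> [0.2406, 0.1617, 0.111] [0.0006, 0.0001, 0.2491]
```

>>> step_arm:
  series:
    - [[0.24,0.162,0,0,0,0.249,1],[0.24,0.162,0,0,0,0.249,1],[0.24,0.162,0,0,0,0.249,1],[0.24,0.162,0,0,0,0.249,1],[0.24,0.162,0,0,0,0.249,1],[0.24,0.162,0,0,0,0.249,1],[0.24,0.162,0,0,0,0.249,1],[0.24,0.162,0.08,0,0,0.249,1],[0.24,0.162,0.11,0,0,0.249,1],[0.24,0.162,0.11,0,0,0.249,1]]

```text
time: 15.8
ee_pos: [0.4458, 0.3712, 0.1267]
orientation: [-3.138, 0.003, 1.577]
wrist_force: [-0.7, -0.3, 0.1]
width: 0.0854
grip_force: 0.0
```

```bash
python3 -c "
from h import *
o=get_obs();print(o['ee_pos'],o['orientation'],o['joints']);plan((.4474,.374,.053,1.5708))"
```

```text
[0.4457899  0.37116903 0.12671984] [-3.13765272e+00  2.55711107e-03  1.57689427e+00] [ 5.49767127e-01  3.60524926e-01 -1.01909186e-01  1.11305681e+00
 -1.50358335e-04  2.11447090e+00]
(0.4474, 0.374, 0.053, 1.5708) -> [0.006, 0.0038, 0.1474] [-0.0013, 0.0008, 0.0019]
```

>>> step_arm:
  series:
    - [[0.006,0.004,0.05,0,0,0.002,1],[0.006,0.004,0.1,0,0,0.002,1],[0.006,0.004,0.144,0,0,0.002,1],[0.006,0.004,0.144,0,0,0.002,1],[0.006,0.004,0.144,0,0,0.002,0.7],[0.006,0.004,0.144,0,0,0.002,0.5],[0.006,0.004,0.144,0,0,0.002,0.3],[0.006,0.004,0.144,0,0,0.002,0.3],[0.006,0.004,0.144,0,0,0.002,0.3],[0.006,0.004,0.144,0,0,0.002,0.3]]
  force: 22

```text
time: 16.63
ee_pos: [0.45, 0.3756, 0.0593]
orientation: [3.139, -0.002, 1.571]
wrist_force: [-1.6, 0.6, 6.3]
width: 0.0416
grip_force: 22.9
```

```bash
python3 -c "
from h import *
o=get_obs();print(o['grip_force'],o['width'],o['wrist_force'],o['ee_pos'],o['orientation']);plan((.5643,-.07,.21,1.5708))"
```

```text
22.87319540977478 0.04161011923062291 [-1.59258517  0.64394438  6.28358978] [0.44995774 0.37561925 0.05930968] [ 3.13911508e+00 -1.63852977e-03  1.57072464e+00]
(0.5643, -0.07, 0.21, 1.5708) -> [-0.8907, 0.2295, -0.3023] [0.0008, -0.0005, -0.0]
```

>>> step_arm:
  series:
    - [[0,0,-0.08,0,0,0,0.3],[0,0,-0.16,0,0,0,0.3],[0,0,-0.24,0,0,0,0.3],[-0.89,0.23,-0.302,0,0,0,0.3],[-0.89,0.23,-0.302,0,0,0,0.3],[-0.89,0.23,-0.302,0,0,0,0.3],[-0.89,0.23,-0.302,0,0,0,0.3],[-0.89,0.23,-0.302,0,0,0,0.3],[-0.89,0.23,-0.302,0,0,0,0.3],[-0.89,0.23,-0.302,0,0,0,0.3]]

```text
time: 17.47
ee_pos: [0.5221, 0.0913, 0.1982]
orientation: [3.14, 0.0, 1.571]
wrist_force: [0.9, 0.3, -1.3]
width: 0.0412
grip_force: 22.5
```

```bash
python3 -c "
from h import *
o=get_obs();print(o['grip_force'],o['width'],o['wrist_force'],o['ee_pos'],o['orientation']);plan((.5643,-.07,.21,1.5708))"
```

```text
22.517067790031433 0.041181892756931876 [ 0.89903504  0.34354529 -1.27526006] [0.52205855 0.09134215 0.19817729] [3.14021802e+00 5.89225844e-06 1.57075070e+00]
(0.5643, -0.07, 0.21, 1.5708) -> [-0.3227, 0.0845, -0.0235] [0.0004, 0.0, -0.0]
```

>>> step_arm:
  series:
    - [[-0.323,0.084,0,0,0,0,0.3],[-0.323,0.084,0,0,0,0,0.3],[-0.323,0.084,0,0,0,0,0.3],[-0.323,0.084,0,0,0,0,0.3],[-0.323,0.084,0,0,0,0,0.3],[-0.323,0.084,0,0,0,0,0.3],[-0.323,0.084,0.08,0,0,0,0.3],[-0.323,0.084,0.12,0,0,0,0.3],[-0.323,0.084,0.12,0,0,0,0.3],[-0.323,0.084,0.12,0,0,0,0.3]]

```text
time: 18.3
ee_pos: [0.5633, -0.067, 0.1373]
orientation: [-3.14, -0.001, 1.572]
wrist_force: [0.5, 0.2, -0.7]
width: 0.0413
grip_force: 22.9
```

```bash
python3 -c "
from h import *
o=get_obs();print(o['grip_force'],o['width'],o['wrist_force'],o['ee_pos'],o['orientation']);plan((.5643,-.07,.061,1.5708))"
```

```text
22.886716425418854 0.04126255265817108 [ 0.53033502  0.19219168 -0.69473083] [ 0.56334452 -0.06703521  0.13727062] [-3.14014342e+00 -5.24516811e-04  1.57183290e+00]
(0.5643, -0.07, 0.061, 1.5708) -> [-0.006, 0.0021, 0.1525] [-0.0005, -0.0002, 0.0003]
```

>>> step_arm:
  series:
    - [[-0.006,0.002,0.05,0,0,0,0.3],[-0.006,0.002,0.1,0,0,0,0.3],[-0.006,0.002,0.13,0,0,0,0.3],[-0.006,0.002,0.153,0,0,0,0.3],[-0.006,0.002,0.153,0,0,0,0.3],[-0.006,0.002,0.153,0,0,0,0.3],[-0.006,0.002,0.153,0,0,0,0.55],[-0.006,0.002,0.153,0,0,0,0.7],[-0.006,0.002,0.153,0,0,0,0.75],[-0.006,0.002,0.153,0,0,0,0.75]]

```text
time: 19.13
ee_pos: [0.5654, -0.0713, 0.0614]
orientation: [3.14, 0.0, 1.571]
wrist_force: [0.3, 0.4, -0.1]
width: 0.0639
grip_force: 0.0
```

```bash
python3 -c "
from h import *
o=get_obs();print(o['grip_force'],o['width'],o['wrist_force'],o['ee_pos'],o['orientation']);plan((.5376,.3867,.19,1.5708))"
```

```text
0.0 0.06393788791200616 [ 0.26345872  0.42656602 -0.11492922] [ 0.5653571  -0.07128336  0.06138499] [3.14032332e+00 3.56357637e-04 1.57059690e+00]
(0.5376, 0.3867, 0.19, 1.5708) -> [0.9159, -0.0554, -0.2576] [0.0004, 0.0001, -0.0001]
```

>>> step_arm:
  series:
    - [[0,0,-0.08,0,0,0,0.75],[0,0,-0.16,0,0,0,0.8],[0,0,-0.24,0,0,0,1],[0.916,-0.055,-0.258,0,0,0,1],[0.916,-0.055,-0.258,0,0,0,1],[0.916,-0.055,-0.258,0,0,0,1],[0.916,-0.055,-0.258,0,0,0,1],[0.916,-0.055,-0.258,0,0,0,1],[0.916,-0.055,-0.258,0,0,0,1],[0.916,-0.055,-0.258,0,0,0,1]]

```text
time: 19.97
ee_pos: [0.5471, 0.2219, 0.1869]
orientation: [3.141, -0.0, 1.57]
wrist_force: [0.9, -0.4, -0.7]
width: 0.0855
grip_force: 0.0
```

```bash
python3 -c "
from h import *
o=get_obs();print(o['grip_force'],o['width'],o['wrist_force'],o['ee_pos'],o['orientation']);plan((.5376,.3867,.13,1.5708))"
```

```text
0.0 0.08548410403149788 [ 0.91327355 -0.38252726 -0.65938419] [0.54706952 0.2218519  0.18686584] [ 3.14085874e+00 -1.78775623e-04  1.57038392e+00]
(0.5376, 0.3867, 0.13, 1.5708) -> [0.3297, -0.0192, 0.1138] [0.0002, -0.0001, -0.0001]
```

>>> step_arm:
  series:
    - [[0.33,-0.019,0,0,0,0,1],[0.33,-0.019,0,0,0,0,1],[0.33,-0.019,0,0,0,0,1],[0.33,-0.019,0,0,0,0,1],[0.33,-0.019,0,0,0,0,1],[0.33,-0.019,0.04,0,0,0,1],[0.33,-0.019,0.114,0,0,0,1],[0.33,-0.019,0.114,0,0,0,1],[0.33,-0.019,0.114,0,0,0,1],[0.33,-0.019,0.114,0,0,0,1]]

```text
time: 20.8
ee_pos: [0.5386, 0.3849, 0.1309]
orientation: [3.141, -0.001, 1.57]
wrist_force: [0.2, 0.5, -0.1]
width: 0.0854
grip_force: 0.0
```

```bash
python3 -c "
from h import *
o=get_obs();print(o['ee_pos'],o['orientation']);plan((.5376,.3867,.054,1.5708))"
```

```text
[0.53863358 0.38490319 0.13092399] [ 3.14058930e+00 -5.69374626e-04  1.57019937e+00]
(0.5376, 0.3867, 0.054, 1.5708) -> [0.0035, -0.0022, 0.1538] [0.0003, -0.0002, -0.0002]
```

>>> step_arm:
  series:
    - [[0.004,-0.002,0.05,0,0,0,1],[0.004,-0.002,0.1,0,0,0,1],[0.004,-0.002,0.153,0,0,0,1],[0.004,-0.002,0.153,0,0,0,1],[0.004,-0.002,0.153,0,0,0,0.7],[0.004,-0.002,0.153,0,0,0,0.5],[0.004,-0.002,0.153,0,0,0,0.3],[0.004,-0.002,0.153,0,0,0,0.3],[0.004,-0.002,0.153,0,0,0,0.3],[0.004,-0.002,0.153,0,0,0,0.3]]
  force: 22

```text
time: 21.63
ee_pos: [0.5382, 0.3874, 0.0552]
orientation: [3.138, -0.002, 1.571]
wrist_force: [-0.6, -0.8, 7.1]
width: 0.0417
grip_force: 22.0
```

```bash
python3 -c "
from h import *
o=get_obs();print(o['grip_force'],o['width'],o['wrist_force'],o['ee_pos'],o['orientation']);plan((.5643,.014,.21,1.5708))"
```

```text
22.0246222615242 0.04165339418155957 [-0.63299525 -0.76081653  7.08284507] [0.53819407 0.38741743 0.05517305] [ 3.13822926e+00 -1.77372184e-03  1.57052162e+00]
(0.5643, 0.014, 0.21, 1.5708) -> [-0.7463, 0.0535, -0.3108] [0.0011, -0.0006, -0.0001]
```

>>> step_arm:
  series:
    - [[0,0,-0.08,0,0,0,0.3],[0,0,-0.16,0,0,0,0.3],[0,0,-0.24,0,0,0,0.3],[-0.746,0.054,-0.31,0,0,0,0.3],[-0.746,0.054,-0.31,0,0,0,0.3],[-0.746,0.054,-0.31,0,0,0,0.3],[-0.746,0.054,-0.31,0,0,0,0.3],[-0.746,0.054,-0.31,0,0,0,0.3],[-0.746,0.054,-0.31,0,0,0,0.3],[-0.746,0.054,-0.31,0,0,0,0.3]]

```text
time: 22.47
ee_pos: [0.5577, 0.0954, 0.2013]
orientation: [3.14, -0.0, 1.571]
wrist_force: [1.0, -0.5, -1.3]
width: 0.0409
grip_force: 23.6
```

```bash
python3 -c "
from h import *
o=get_obs();print(o['grip_force'],o['width'],o['wrist_force'],o['ee_pos'],o['orientation']);plan((.5643,.014,.14,1.5708))"
```

```text
23.632093369960785 0.04087402630332233 [ 0.95030314 -0.5123255  -1.33383637] [0.55771376 0.09540206 0.20127353] [ 3.14009204e+00 -4.72930848e-05  1.57083388e+00]
(0.5643, 0.014, 0.14, 1.5708) -> [-0.1628, 0.013, 0.1226] [0.0005, -0.0, 0.0]
```

>>> step_arm:
  series:
    - [[-0.163,0.013,0,0,0,0,0.3],[-0.163,0.013,0,0,0,0,0.3],[-0.163,0.013,0,0,0,0,0.3],[-0.163,0.013,0.04,0,0,0,0.3],[-0.163,0.013,0.08,0,0,0,0.3],[-0.163,0.013,0.12,0,0,0,0.3],[-0.163,0.013,0.12,0,0,0,0.3],[-0.163,0.013,0.12,0,0,0,0.3],[-0.163,0.013,0.12,0,0,0,0.3],[-0.163,0.013,0.12,0,0,0,0.3]]

```text
time: 23.3
ee_pos: [0.5652, 0.0158, 0.1416]
orientation: [3.139, 0.0, 1.571]
wrist_force: [-0.5, -0.2, -1.4]
width: 0.0417
grip_force: 23.4
```

```bash
python3 -c "
from h import *
o=get_obs();print(o['ee_pos'],o['orientation']);plan((.5643,.014,.058,1.5708))"
```

```text
[0.56521048 0.01580664 0.14162607] [3.13922793e+00 2.83713175e-04 1.57078308e+00]
(0.5643, 0.014, 0.058, 1.5708) -> [-0.0036, -0.0022, 0.1672] [0.0008, 0.0001, -0.0]
```

>>> step_arm:
  series:
    - [[-0.002,-0.002,0.05,0,0,0,0.3],[-0.002,-0.002,0.1,0,0,0,0.3],[-0.002,-0.002,0.14,0,0,0,0.3],[-0.002,-0.002,0.167,0,0,0,0.3],[-0.002,-0.002,0.167,0,0,0,0.3],[-0.002,-0.002,0.167,0,0,0,0.3],[-0.002,-0.002,0.167,0,0,0,0.55],[-0.002,-0.002,0.167,0,0,0,0.7],[-0.002,-0.002,0.167,0,0,0,0.75],[-0.002,-0.002,0.167,0,0,0,0.75]]

```text
time: 24.13
ee_pos: [0.5638, 0.0147, 0.0571]
orientation: [3.14, 0.0, 1.571]
wrist_force: [-0.5, -0.8, -0.0]
width: 0.0642
grip_force: 0.0
```

```bash
python3 -c "
from h import *
o=get_obs();print(o['width'],o['ee_pos'],o['orientation'])
im,c=shot('scene');
b=((im[:,:,2].astype(int)>im[:,:,0]*1.8)&(im[:,:,2]>60)).astype(np.uint8)
print([s.tolist() for s in cv2.connectedComponentsWithStats(b)[2] if s[4]>300])
plan((.626,-.289,.2,1.5708))"
```

```text
0.06419585052884015 [0.56380465 0.01470519 0.05714785] [3.14048851e+00 1.38013272e-04 1.57060757e+00]
[[0, 0, 560, 420, 230872], [211, 3, 67, 46, 1169], [152, 151, 58, 48, 1976], [212, 175, 65, 54, 584], [368, 213, 21, 28, 379]]
(0.626, -0.289, 0.2, 1.5708) -> [-0.6074, 0.125, -0.2858] [0.0003, 0.0, -0.0001]
```

The lid has been knocked (its blob shifted by about 11 px). I'll lift clear and look at the keg and lid.

>>> step_arm:
  series:
    - [[0,0,-0.08,0,0,0,0.75],[0,0,-0.16,0,0,0,0.8],[0,0,-0.24,0,0,0,1],[0,0,-0.3,0,0,0,1],[-0.45,-0.24,-0.36,0,0,0,1],[-0.45,-0.24,-0.36,0,0,0,1],[-0.45,-0.24,-0.36,0,0,0,1],[-0.45,-0.24,-0.36,0,0,0,1],[-0.45,-0.24,-0.36,0,0,0,1],[-0.45,-0.24,-0.36,0,0,0,1]]

```text
time: 25.02
ee_pos: [0.4453, -0.2056, 0.2363]
orientation: [3.141, 0.0, 1.571]
wrist_force: [1.0, -0.9, -0.3]
width: 0.0856
grip_force: 0.0
```

Run:
```python
from h import *
o=get_obs();print(o['ee_pos'],o['orientation'])
im,c=shot('top');im2,c2=shot('scene')
def cr(i,b):
    x0,y0,x1,y1=b; return cv2.resize(i[y0:y1,x0:x1],(380,380),interpolation=cv2.INTER_CUBIC)
cv2.imwrite("pics/m7.png",np.hstack([cr(im,(240,100,460,320)),cr(im2,(130,110,300,280))])[:,:,::-1])
for i,cc in((im,c),(im2,c2)):
    b=((i[:,:,2].astype(int)>i[:,:,0]*1.6)&(i[:,:,2]>50)).astype(np.uint8)
    n,l,s,ce=cv2.connectedComponentsWithStats(b)
    for j in range(1,n):
        if s[j,4]>1200:
            pts=max(cv2.findContours((l==j).astype(np.uint8),0,1)[0],key=len)[:,0]
            w=back(cc,cv2.convexHull(pts)[:,0],.016); r=least_squares(lambda q:np.hypot(*(w-q[:2]).T)-q[2],[*w.mean(0),.085],loss='soft_l1',f_scale=.001).x
            print(s[j].tolist(),r)
```

```text
[ 0.44530906 -0.20560622  0.23630985] [3.14092471e+00 4.52628801e-04 1.57104468e+00]
[352, 124, 68, 68, 3387] [ 0.65110608 -0.25416819  0.08435336]
[259, 151, 75, 75, 3007] [ 0.57894528 -0.03207754  0.09164057]
[508, 315, 52, 66, 2279] [ 0.1886396  -0.59958414  0.07940819]
[152, 151, 58, 48, 2014] [ 0.65164371 -0.25304702  0.08426946]
[212, 172, 66, 57, 1586] [ 0.54059189 -0.07841848  0.09254165]
```

View pics/m7.png

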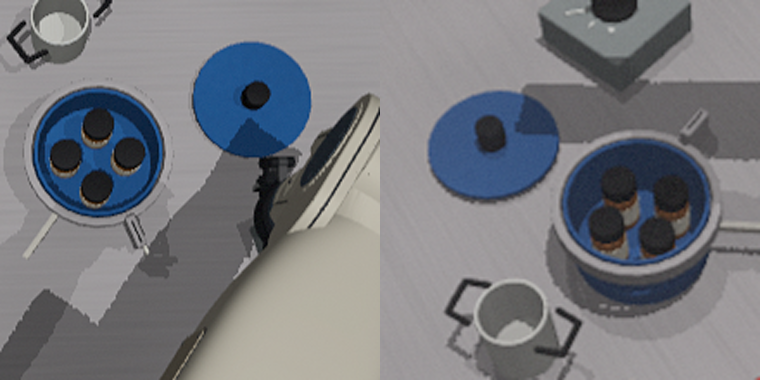

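All four jars stand upright in the keg. The lid is now at (0.651, -0.254). Go and grip its knob.

>>> step_arm:
  series:
    - [[-0.096,0.412,0,0,0,0,1],[-0.096,0.412,0,0,0,0,1],[-0.096,0.412,0.05,0,0,0,1],[-0.096,0.412,0.1,0,0,0,1],[-0.096,0.412,0.15,0,0,0,1],[-0.096,0.412,0.25,0,0,0,1],[-0.096,0.412,0.25,0,0,0,1],[-0.096,0.412,0.25,0,0,0,1],[-0.096,0.412,0.25,0,0,0,1],[-0.096,0.412,0.25,0,0,0,1]]

```text
time: 25.95
ee_pos: [0.6528, -0.2523, 0.1129]
orientation: [3.14, 0.001, 1.571]
wrist_force: [0.4, 0.7, 0.8]
width: 0.0852
grip_force: 0.0
```

Run:
```python
from h import *
o=get_obs();print(o['ee_pos'],o['orientation'])
for n in('top','scene'):
    i,cc=shot(n)
    b=((i[:,:,2].astype(int)>i[:,:,0]*1.6)&(i[:,:,2]>50)).astype(np.uint8)
    print([s.tolist() for s in cv2.connectedComponentsWithStats(b)[2][1:] if s[4]>1200])
plan((.6513,-.2536,.022,1.5708))
```

```text
[ 0.65284881 -0.25232331  0.11287792] [3.13992342e+00 9.32470673e-04 1.57080458e+00]
[[352, 124, 40, 57, 1205], [259, 151, 75, 75, 2778], [511, 319, 49, 62, 1998]]
[[152, 151, 58, 48, 1995], [212, 172, 66, 57, 1580]]
(0.6513, -0.2536, 0.022, 1.5708) -> [-0.0015, -0.0043, 0.184] [0.0012, 0.0006, -0.0001]
```

>>> step_arm:
  series:
    - [[-0.002,-0.003,0.06,0,0,0,1],[-0.002,-0.003,0.12,0,0,0,1],[-0.002,-0.003,0.16,0,0,0,1],[-0.002,-0.003,0.184,0,0,0,1],[-0.002,-0.003,0.184,0,0,0,1],[-0.002,-0.003,0.184,0,0,0,0.5],[-0.002,-0.003,0.184,0,0,0,0],[-0.002,-0.003,0.184,0,0,0,0],[-0.002,-0.003,0.184,0,0,0,0],[-0.002,-0.003,0.184,0,0,0,0]]
  force: 60

```text
time: 26.88
ee_pos: [0.6519, -0.2537, 0.0205]
orientation: [3.139, 0.001, 1.571]
wrist_force: [0.5, 1.3, 6.6]
width: 0.0347
grip_force: 59.7
```

>>> step_arm:
  series:
    - [[0,0,0,0,0,0,0],[0,0,0,0,0,0,0],[0,0,-0.07,0,0,0,0],[0,0,-0.14,0,0,0,0],[0,0,-0.21,0,0,0,0],[0,0,-0.28,0,0,0,0],[0,0,-0.35,0,0,0,0],[0,0,-0.38,0,0,0,0],[0,0,-0.38,0,0,0,0],[0,0,-0.38,0,0,0,0]]

```text
time: 27.72
ee_pos: [0.6511, -0.2534, 0.2088]
orientation: [3.141, 0.0, 1.571]
wrist_force: [0.4, -0.1, -4.0]
width: 0.0345
grip_force: 61.3
```

Run:
```python
from h import *
o=get_obs();print(o['ee_pos'],o['orientation'],o['width'],o['wrist_force'],o['torque'])
plan((.5643,-.028,.21,1.5708))
```

```text
[ 0.65112553 -0.25336548  0.20879226] [3.14074521e+00 4.26178952e-04 1.57063750e+00] 0.0344937081123826 [ 0.36954961 -0.08993448 -3.97480012] [ 0.03377041 -0.00745686 -0.05419764]
(0.5643, -0.028, 0.21, 1.5708) -> [0.4507, -0.1737, -0.0028] [0.0003, 0.0001, -0.0001]
```

>>> step_arm:
  series:
    - [[0.451,-0.174,0,0,0,0,0],[0.451,-0.174,0,0,0,0,0],[0.451,-0.174,0,0,0,0,0],[0.451,-0.174,0,0,0,0,0],[0.451,-0.174,0,0,0,0,0],[0.451,-0.174,0,0,0,0,0],[0.451,-0.174,0,0,0,0,0],[0.451,-0.174,0,0,0,0,0],[0.451,-0.174,0.08,0,0,0,0],[0.451,-0.174,0.08,0,0,0,0]]

```text
time: 28.55
ee_pos: [0.5609, -0.0278, 0.1617]
orientation: [-3.131, -0.002, 1.57]
wrist_force: [-1.9, 0.7, -6.4]
width: 0.0348
grip_force: 61.8
```

Run:
```python
from h import *
o=get_obs();print(o['ee_pos'],o['orientation'],o['width'],o['wrist_force'],o['torque'])
plan((.5643,-.028,.119,1.5708))
```

```text
[ 0.56094343 -0.02778323  0.16173026] [-3.13143998e+00 -1.72369276e-03  1.57013817e+00] 0.034818927795184355 [-1.9094682   0.69557643 -6.38781113] [ 0.02329703  0.19757558 -0.03214869]
(0.5643, -0.028, 0.119, 1.5708) -> [-0.0006, 0.0076, 0.0854] [-0.0032, -0.0005, -0.0002]
```

>>> step_arm:
  series:
    - [[0,0,0,0,0,0,0],[0,0,0,0,0,0,0],[0,0,0.02,0,0,0,0],[0,0,0.04,0,0,0,0],[0,0,0.06,0,0,0,0],[0,0,0.075,0,0,0,0],[0,0,0.085,0,0,0,0],[0,0,0.085,0,0,0,0],[0,0,0.085,0,0,0,0],[0,0,0.085,0,0,0,0]]

```text
time: 29.38
ee_pos: [0.5644, -0.0278, 0.1265]
orientation: [3.141, 0.0, 1.571]
wrist_force: [0.6, 0.4, -3.5]
width: 0.0344
grip_force: 62.1
```

Run:
```python
from h import *
o=get_obs();print(o['ee_pos'],o['orientation'],o['width'],o['wrist_force'],o['torque'])
im2,c2=shot('scene'); crop(im2,(180,140,320,260),5,"s8")
```

```text
[ 0.56437272 -0.02784401  0.12653371] [3.14098184e+00 1.16899520e-04 1.57064971e+00] 0.034398711741420146 [ 0.63563764  0.43229102 -3.5048016 ] [0.06679721 0.01689687 0.00856517]
```

View pics/s8.png

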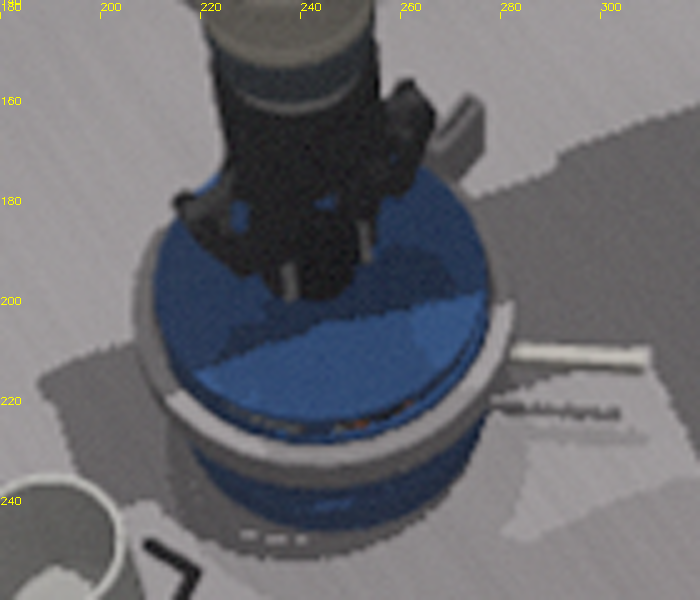

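The lid hovers about 9 mm above its seat, centred. Lower, release, lift.

>>> step_arm:
  series:
    - [[0,0,0.008,0,0,0,0],[0,0,0.014,0,0,0,0],[0,0,0.017,0,0,0,0],[0,0,0.017,0,0,0,0],[0,0,0.017,0,0,0,0],[0,0,0.017,0,0,0,0],[0,0,0.017,0,0,0,0.5],[0,0,0.017,0,0,0,0.7],[0,0,0.017,0,0,0,1],[0,0,0.017,0,0,0,1]]

```text
time: 30.27
ee_pos: [0.5644, -0.0279, 0.118]
orientation: [3.141, 0.0, 1.571]
wrist_force: [0.2, 0.9, -0.6]
width: 0.0771
grip_force: 0.0
```

Run:
```python
from h import *
o=get_obs();print(o['ee_pos'],o['orientation'],o['width'],o['wrist_force'])
K=np.array([.5643,-.028]); a=np.pi+.55-.065-.098
p=K+.118*np.array([np.cos(a),np.sin(a)]); print(a,p)
plan((*p,.2,a),(*p,.1,a))
```

```text
[ 0.56435    -0.02787477  0.11797595] [3.14089728e+00 1.28153405e-04 1.57061361e+00] 0.07706996947300565 [ 0.15239254  0.94143485 -0.55223328]
3.528592653589793 [ 0.45502664 -0.07253461]
(np.float64(0.4550266355661059), np.float64(-0.07253461378857301), 0.2, 3.528592653589793) -> [-0.0894, -0.2185, -0.1642] [0.0001, 0.0002, -0.6232]
(np.float64(0.4550266355661059), np.float64(-0.07253461378857301), 0.1, 3.528592653589793) -> [-0.0894, -0.2187, 0.0358] [0.0001, 0.0002, -0.6232]
```

>>> step_arm:
  series:
    - [[0,0,-0.08,0,0,0,1],[0,0,-0.16,0,0,0,1],[-0.089,-0.218,-0.2,0,0,-0.623,1],[-0.089,-0.218,-0.2,0,0,-0.623,1],[-0.089,-0.218,-0.2,0,0,-0.623,1],[-0.089,-0.218,-0.2,0,0,-0.623,1],[-0.089,-0.218,-0.2,0,0,-0.623,1],[-0.089,-0.218,-0.2,0,0,-0.623,1],[-0.089,-0.218,-0.2,0,0,-0.623,1],[-0.089,-0.218,-0.2,0,0,-0.623,1]]

```text
time: 31.1
ee_pos: [0.4551, -0.0724, 0.218]
orientation: [3.141, 0.001, 2.576]
wrist_force: [0.9, -0.1, -0.1]
width: 0.0856
grip_force: 0.0
```

Run:
```python
from h import *
o=get_obs();print(o['ee_pos'],o['orientation'],o['joints'])
plan((.455,-.0725,.2,3.5286),(.455,-.0725,.16,3.5286))
```

```text
[ 0.45505904 -0.0724049   0.2180332 ] [3.14136253e+00 7.94116275e-04 2.57648981e+00] [-3.40259678e-01  1.10727116e-01 -2.00743675e-01  1.25850010e+00
  4.72770706e-05  2.24843093e-01]
(0.455, -0.0725, 0.2, 3.5286) -> [0.0, -0.0002, 0.0361] [-0.0001, 0.0003, -0.3031]
(0.455, -0.0725, 0.16, 3.5286) -> [0.0001, -0.0003, 0.1161] [-0.0001, 0.0003, -0.3031]
```

>>> step_arm:
  series:
    - [[0,0,0,0,0,-0.303,1],[0,0,0,0,0,-0.303,1],[0,0,0,0,0,-0.303,1],[0,0,0,0,0,-0.303,1],[0,0,0,0,0,-0.303,1],[0,0,0,0,0,-0.303,1],[0,0,0.06,0,0,-0.303,1],[0,0,0.11,0,0,-0.303,1],[0,0,0.11,0,0,-0.303,1],[0,0,0.11,0,0,-0.303,1]]

```text
time: 31.93
ee_pos: [0.4545, -0.0721, 0.1626]
orientation: [3.14, -0.001, -2.763]
wrist_force: [0.5, 0.4, 0.8]
width: 0.0857
grip_force: 0.0
```

Run:
```python
from h import *
o=get_obs();print(o['ee_pos'],o['orientation'])
plan((.455,-.0725,.094,3.5286))
im2,c2=shot('scene'); crop(im2,(180,100,320,240),4,"s9")
```

```text
[ 0.45453803 -0.07214948  0.16257116] [ 3.14032255e+00 -1.48672596e-03 -2.76349141e+00]
(0.455, -0.0725, 0.094, 3.5286) -> [-0.0008, -0.0012, 0.1371] [0.0004, -0.0005, -0.0028]
```

View pics/s9.png

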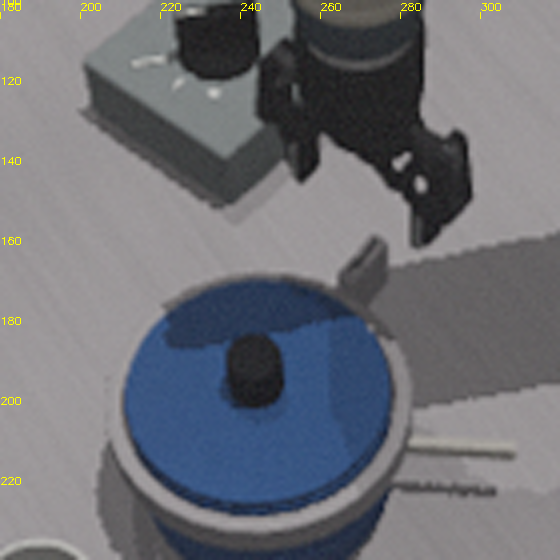

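The lid is seated flush, and the lug (270,165) lies beneath the open fingers. Descend and grip the lug.

>>> step_arm:
  series:
    - [[-0.001,-0.001,0.05,0,0,0,1],[-0.001,-0.001,0.1,0,0,0,1],[-0.001,-0.001,0.137,0,0,0,1],[-0.001,-0.001,0.137,0,0,0,1],[-0.001,-0.001,0.137,0,0,0,0.6],[-0.001,-0.001,0.137,0,0,0,0.3],[-0.001,-0.001,0.137,0,0,0,0],[-0.001,-0.001,0.137,0,0,0,0],[-0.001,-0.001,0.137,0,0,0,0],[-0.001,-0.001,0.137,0,0,0,0]]
  force: 40

```text
time: 32.82
ee_pos: [0.456, -0.0726, 0.0948]
orientation: [-3.141, 0.001, -2.761]
wrist_force: [-7.2, 7.5, 16.7]
width: 0.0133
grip_force: 41.3
```

>>> step_arm:
  series:
    - [[0,0,0,0,0,0,0],[0,0,0,0,0,0,0],[0,0,0,0,0,0,0],[0,0,0,0,0,0,0],[0,0,0,0,0,0,0],[0,0,0,0,0,0,0],[0,0,0,0,0,0,0],[0,0,0,0,0,0,0],[0,0,0,0,0,0,0],[0,0,0,0,0,0,0]]

```text
time: 33.65
ee_pos: [0.4559, -0.0725, 0.0949]
orientation: [-3.141, 0.001, -2.76]
wrist_force: [-1.9, 0.6, 7.0]
width: 0.0137
grip_force: 39.3
```

Run:
```python
from h import *
o=get_obs();print(o['ee_pos'],o['orientation'],o['width'],o['grip_force'],o['wrist_force'],o['torque'])
K=np.array([.5643,-.028]); v=o['ee_pos'][:2]-K; a=np.arctan2(v[1],v[0]); r=np.hypot(*v); print("angle",a,"r",r)
ag=np.pi-.55-.098-2*np.pi; print("goal",ag)
n=20
for k in range(1,n+1):
    t=a+(ag-a)*k/n; y=o['orientation'][2]+(ag-a)*k/n
    s,w=move((*(K+r*np.array([np.cos(t),np.sin(t)])),o['ee_pos'][2]),y); print(k,np.round(s,3).tolist(),np.round(w,3).tolist())
```

```text
[ 0.45594649 -0.07251257  0.09487344] [-3.14116340e+00  7.64639771e-04 -2.75998524e+00] 0.013669004061969229 39.32593882083893 [-1.87332616  0.58655686  7.01348016] [0.1894881  0.37101634 0.48798184]
angle -2.7518032227368403 r 0.11714030918210291
goal -3.789592653589793
1 [-0.0, 0.012, -0.0] [-0.0, 0.0, 0.016]
2 [-0.001, 0.024, -0.0] [-0.0, 0.0, 0.033]
3 [-0.002, 0.036, -0.0] [-0.0, 0.0, 0.05]
4 [-0.005, 0.048, -0.0] [-0.0, 0.0, 0.066]
5 [-0.007, 0.06, -0.0] [-0.0, 0.0, 0.083]
6 [-0.011, 0.072, -0.0] [-0.0, 0.0, 0.099]
7 [-0.015, 0.083, -0.0] [-0.0, 0.0, 0.116]
8 [-0.019, 0.095, -0.0] [-0.0, 0.0, 0.132]
9 [-0.024, 0.106, -0.0] [-0.0, 0.0, 0.149]
10 [-0.03, 0.116, -0.0] [-0.0, 0.0, 0.165]
11 [-0.036, 0.127, -0.0] [-0.0, 0.0, 0.182]
12 [-0.043, 0.137, -0.0] [-0.0, 0.0, 0.198]
13 [-0.05, 0.147, -0.0] [-0.0, 0.0, 0.215]
14 [-0.058, 0.156, -0.0] [-0.0, 0.0, 0.231]
15 [-0.066, 0.165, -0.0] [-0.0, 0.0, 0.248]
16 [-0.075, 0.174, -0.0] [-0.0, 0.0, 0.264]
17 [-0.084, 0.182, -0.0] [-0.0, 0.0, 0.281]
18 [-0.093, 0.189, -0.0] [-0.0, 0.0, 0.297]
19 [-0.103, 0.196, -0.0] [-0.0, 0.0, 0.314]
20 [-0.114, 0.203, -0.0] [0.0, 0.0, 0.33]
```

>>> step_arm:
  series:
    - [[0,0.012,0,0,0,0.016,0],[-0.001,0.024,0,0,0,0.033,0],[-0.002,0.036,0,0,0,0.05,0],[-0.005,0.048,0,0,0,0.066,0],[-0.007,0.06,0,0,0,0.083,0],[-0.011,0.072,0,0,0,0.099,0],[-0.015,0.083,0,0,0,0.116,0],[-0.019,0.095,0,0,0,0.132,0],[-0.024,0.106,0,0,0,0.149,0],[-0.03,0.116,0,0,0,0.165,0]]

```text
time: 34.48
ee_pos: [0.4477, -0.0126, 0.0949]
orientation: [3.141, -0.0, 3.002]
wrist_force: [-5.5, 2.0, 8.9]
width: 0.013
grip_force: 40.6
```

Run:
```python
from h import *
o=get_obs();print(o['ee_pos'],o['orientation'],o['width'],o['grip_force'],o['wrist_force'],o['torque'])
K=np.array([.5643,-.028]); v=o['ee_pos'][:2]-K; a=np.arctan2(v[1],v[0]); r=np.hypot(*v); print("angle",a-2*np.pi if a>0 else a,"r",r)
```

```text
[ 0.4476709  -0.01259893  0.0948815 ] [ 3.14141777e+00 -9.00373580e-05  3.00236127e+00] 0.012986134887197244 40.616995096206665 [-5.51351433  1.99411376  8.92471246] [0.34610618 0.995528   0.56577641]
angle -3.27288471385296 r 0.11764157705220063
```

>>> step_arm:
  series:
    - [[0,0.012,0,0,0,0.016,0],[-0.001,0.024,0,0,0,0.033,0],[-0.002,0.036,0,0,0,0.05,0],[-0.005,0.048,0,0,0,0.066,0],[-0.007,0.06,0,0,0,0.083,0],[-0.011,0.072,0,0,0,0.099,0],[-0.015,0.083,0,0,0,0.116,0],[-0.019,0.095,0,0,0,0.132,0],[-0.024,0.106,0,0,0,0.149,0],[-0.03,0.116,0,0,0,0.165,0]]

```text
time: 35.32
ee_pos: [0.4702, 0.0435, 0.0949]
orientation: [3.141, -0.002, 2.485]
wrist_force: [-7.8, 6.4, 10.9]
width: 0.0136
grip_force: 40.5
```

>>> step_arm:
  series:
    - [[0,0,0,0,0,0,0],[0,0,0,0,0,0,0],[0,0,0,0,0,0,0.3],[0,0,0,0,0,0,0.6],[0,0,0,0,0,0,1],[0,0,0,0,0,0,1],[0,0,0,0,0,0,1],[0,0,-0.07,0,0,0,1],[0,0,-0.14,0,0,0,1],[0,0,-0.21,0,0,0,1]]

```text
time: 36.15
ee_pos: [0.4704, 0.0421, 0.2002]
orientation: [-3.141, -0.001, 2.485]
wrist_force: [0.6, -0.6, 1.0]
width: 0.0855
grip_force: 0.0
```

Run:
```python
from h import *
o=get_obs();print(o['ee_pos'],o['orientation'],o['width'])
im,c=shot('top');im2,c2=shot('scene'); 
def cr(i,b):
    x0,y0,x1,y1=b; return cv2.resize(i[y0:y1,x0:x1],None,fx=5,fy=5,interpolation=cv2.INTER_CUBIC)
cv2.imwrite("pics/m10.png",np.hstack([cr(im,(240,200,320,300)),cr(im2,(240,160,320,260))])[:,:,::-1])
plan((.41,-.25,.25,3.26))
```

```text
[0.47037384 0.04209783 0.20022835] [-3.14069573e+00 -1.19659188e-03  2.48541793e+00] 0.0854805034697487
(0.41, -0.25, 0.25, 3.26) -> [-0.2567, -0.5393, -0.0922] [0.0004, 0.0026, -0.2465]
```

View pics/m10.png

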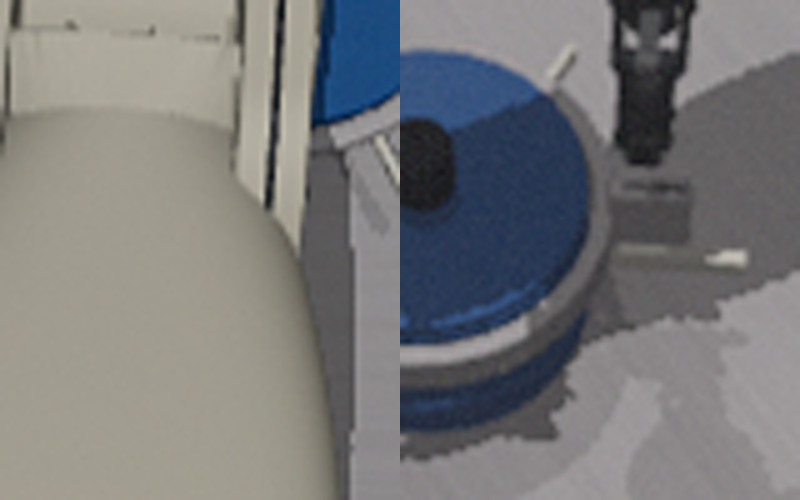

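```bash
python3 -c "
from h import *
plan((.4185,-.3364,.22,2.777))"
```

```text
(0.4185, -0.3364, 0.22, 2.777) -> [-0.3751, -0.6661, -0.0319] [0.001, 0.0024, -0.0928]
```

>>> step_arm:
  series:
    - [[-0.375,-0.666,-0.03,0,0,-0.093,1],[-0.375,-0.666,-0.03,0,0,-0.093,1],[-0.375,-0.666,-0.03,0,0,-0.093,1],[-0.375,-0.666,-0.03,0,0,-0.093,1],[-0.375,-0.666,-0.03,0,0,-0.093,1],[-0.375,-0.666,-0.03,0,0,-0.093,1],[-0.375,-0.666,-0.03,0,0,-0.093,1],[-0.375,-0.666,-0.03,0,0,-0.093,1],[-0.375,-0.666,-0.03,0,0,-0.093,1],[-0.375,-0.666,-0.03,0,0,-0.093,1]]

```text
time: 37.08
ee_pos: [0.4153, -0.3404, 0.2134]
orientation: [-3.141, -0.0, 2.775]
wrist_force: [-0.1, 0.0, 0.6]
width: 0.0854
grip_force: 0.0
```

Run:
```python
from h import *
plan((.4185,-.3364,.15,2.777),(.4185,-.3364,.075,2.777))
im,c=shot('top'); cv2.imwrite("pics/t11.png",cv2.resize(im[130:270,230:350],None,fx=4.2,fy=4.2,interpolation=cv2.INTER_CUBIC)[:,:,::-1])
K=np.array([.5643,-.028])
for t in (np.pi-.55-.098,): 
    u=np.array([np.cos(t),np.sin(t)]); P=proj(c,[(*(K+r*u),z) for r,z in((.1,.125),(.135,.125),(.166,.06))]); print(P,(P-[230,130])*4.2)
```

```text
(0.4185, -0.3364, 0.15, 2.777) -> [-0.0032, 0.0099, 0.1269] [-0.0002, -0.0001, -0.0006]
(0.4185, -0.3364, 0.075, 2.777) -> [-0.0033, 0.01, 0.2769] [-0.0002, -0.0001, -0.0006]
[[271.13946592 221.72488342]
 [261.81821561 234.51277207]
 [254.25098835 247.6982139 ]] [[172.78575687 385.24451036]
 [133.63650558 438.95364269]
 [101.85415109 494.33249839]]
```

View pics/t11.png

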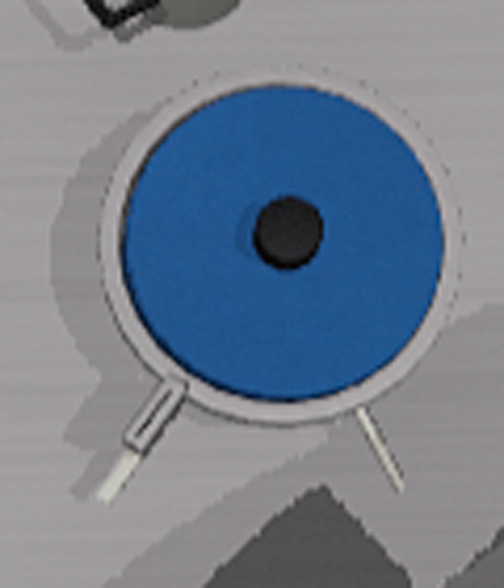

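The lug's black line runs (175,385)–(135,440) in the crop, as predicted for the locked mark. Lid is seated. Now set the selector back to low.

>>> step_arm:
  series:
    - [[-0.003,0.008,0.06,0,0,0,1],[-0.003,0.008,0.12,0,0,0,1],[-0.003,0.008,0.18,0,0,0,1],[-0.003,0.008,0.24,0,0,0,1],[-0.003,0.008,0.277,0,0,0,1],[-0.003,0.008,0.277,0,0,0,0.5],[-0.003,0.008,0.277,0,0,0,0],[-0.003,0.008,0.277,0,0,0,0],[-0.003,0.008,0.277,0,0,0,0],[-0.003,0.008,0.277,0,0,0,0]]
  force: 40

```text
time: 37.97
ee_pos: [0.4198, -0.3334, 0.0771]
orientation: [-3.14, 0.002, 2.778]
wrist_force: [0.1, -0.3, -0.8]
width: 0.0258
grip_force: 0.0
```

>>> step_arm:
  series:
    - [[0,0,0,0,0,0,0],[0,0,0,0,0,-0.035,0],[0,0,0,0,0,-0.07,0],[0,0,0,0,0,-0.105,0],[0,0,0,0,0,-0.14,0],[0,0,0,0,0,-0.175,0],[0,0,0,0,0,-0.207,0],[0,0,0,0,0,-0.207,0],[0,0,0,0,0,-0.207,0],[0,0,0,0,0,-0.207,0]]

```text
time: 38.8
ee_pos: [0.4187, -0.3364, 0.0773]
orientation: [-3.135, -0.003, -2.857]
wrist_force: [-8.1, -15.3, 2.7]
width: 0.013
grip_force: 44.9
```

>>> step_arm:
  series:
    - [[0,0,0,0,0,0,0.6],[0,0,0,0,0,0,1],[0,0,0,0,0,0,1],[0,0,0,0,0,0,1],[0,0,0,0,0,0,1],[0,0,-0.05,0,0,0,1],[0,0,-0.1,0,0,0,1],[0,0,-0.18,0,0,0,1],[0,0,-0.24,0,0,0,1],[0,0,-0.36,0,0,0,1]]

```text
time: 39.63
ee_pos: [0.4188, -0.3319, 0.2376]
orientation: [3.139, -0.001, -2.855]
wrist_force: [1.1, -1.1, 0.1]
width: 0.0858
grip_force: 0.0
```

Run:
```python
from h import *
o=get_obs();print(o['ee_pos'],o['orientation'])
im,_=shot('scene');crop(im,(150,50,330,250),3,'s12')
```

```text
[ 0.41876199 -0.33194977  0.23762857] [ 3.13931527e+00 -9.85416222e-04 -2.85462708e+00]
```

View pics/s12.png

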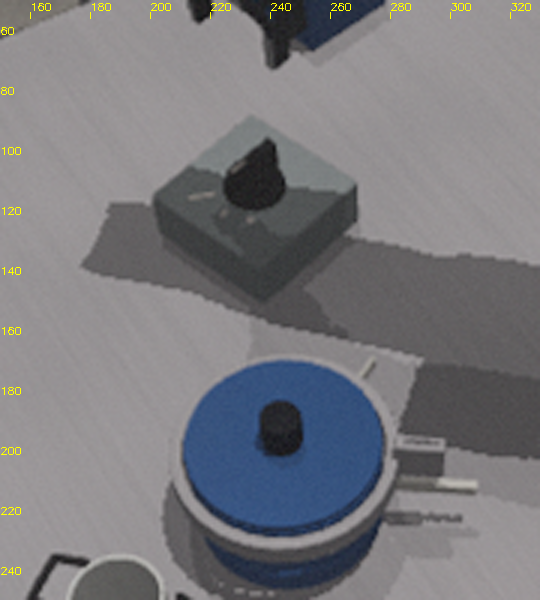

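The selector bar is back in the position it had at the start (low), the lid is seated, and the lug sits above the long mark. I'll hand the job in.

```bash
python3 -c "
from plant import job_done
print(job_done())"
```

```text
the job is handed in; nothing more can be done
None
```

I turned the selector to high, stood all four jars upright in the keg, put the lid on, lined the collar lug up with the long locked mark, set the selector back to low, and handed the job in at about 40 s.

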